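# Unstack the amplifier parts into their trays

## Robot

A 6-joint arm with a two-finger parallel gripper is mounted at the origin on the work surface. World frame = base frame: x ahead of the robot, y to its left, z up, the work surface at z = 0. Lengths are in m, angles in degrees, forces in N, time in s.
With the tool pointing down it reaches from about 0.25 to 0.775 m from the base axis. Payload 8.9 kg.
Tool frame: the origin (TCP) lies between the finger pads; the fingertips stand 22 mm ahead of it and the grasp point (between the pads) lies 3 mm ahead of it (manip.tip_extent is the z of the fingertips in the tool frame, in m); z points along the fingers, y is the direction in which the jaws open and shut (so a half turn about z gives the same grasp; the last joint's range is limited). The gripper opens to 85 mm and grips with 20 to 120 N. Pads are 22 mm wide; open, the fingers measure 114 mm over their backs; the gripper's body (76 mm by 85 mm) begins 54 mm behind the grasp point. The pads swing forward as they close: fully open they stand 13 mm farther back than shut.
Start: joints at [61.518, 16.656, -8.789, 64.555, 0, 82.019], TCP at [0.184, 0.492, 0.253] pointing down, gripper open.
Joint ranges: [-144.48, 144.48], [-52.06, 99.96], [-74.48, 78.29], [-112.23, 115.85], [-86.99, 84.42], [-180, 180]. Speed limits (degrees/s): [127.2, 127.2, 159.86, 180, 180, 180].

## Interface

Orientations are given as [roll, pitch, yaw] about the fixed x, y, z axes, in that order (R = Rz(yaw) Ry(pitch) Rx(roll)).
In Python, from cell import telemetry, capture, close_job, manip gives the robot as it stands.
- The arm moves only by the shell command python3 -m inch 'ROWS' [FORCE]. ROWS is JSON, a list of rows, each a list of 7 numbers: the shift along the tool's x, y, z normalised to -1 to 1, where 1 is 0.025 m, then the turn, a rotation vector about the tool's x, y, z normalised to -1 to 1, where 1 is 4 degrees, then the closure, from -1 (fully open) to 1 (shut). In form: [[x, y, z, wx, wy, wz, claw], ...]. A call has exactly 5 rows; each row shifts and turns the commanded pose from where the row before left it, along the tool's axes as they then stand; what a row does not reach is not made up. A row lasts 1/8 s, in which the tool goes at most 62.5 mm and 10.7 degrees, less where a joint would pass 70% of its speed; a pose out of reach is approached as far as the arm can. A call with a number of a shift or a turn outside -1 to 1 is refused whole. A call with a gripper value outside its range is refused whole. The fingers move at their own pace and stop on an object; FORCE is the grip in N (left out, the last holds). Time passes only in rows, so rows that do not move let the fingers close, or fill a call up. It gives the time, the measured TCP pose, the force and the opening at its end, in the units of the state.
- telemetry.get_state(): the state, without advancing time (a new reading comes with each control period).
- capture(name): name is "scene" or "top" or "wrist"; returns a dict with "color" (420x560x3 uint8, blue, green, red), "z_map" (420x560 float32, m along the optical axis (not along the pixel's ray), 0 where there is no reading), "fx", "fy", "cx", "cy" (pixels), "R" (3x3) and "t" (3): a world point X has camera coordinates R X + t; the wrist camera has in their place "T_tool_cam" (4x4, takes a point from camera to tool coordinates, whose origin is the TCP and whose axes are the flange's). Camera axes: x right, y down, z forward; pixel columns grow to the right and rows downward; lengths in m; the calibration is good to about 2 mm. A picture is of the moment at which its call begins: read the wrist's pose just before it.
- close_job(): hands the job in, once; it reports no verdict.
The state is a dict: "time_s": time; "joints": joint angles; "joint_vel": joint speeds; "joint_torque": joint torques, N m; "eef_pos": TCP position; "eef_rot": TCP orientation; "contact_force": force on the tool from outside, world axes, zero at the start; "wrist_torque": the same for the moment, N m; "grip_width": finger opening in m.
Only numpy, scipy, OpenCV 4.12 (cv2) and the standard library are available. Lean on these libraries where they do the work, as an engineer would, in place of code of your own. Each camera call takes 0.05 s, during which the arm holds its last target.

## Task

The parts of a dismantled amplifier were left piled up on the repair mat: take the pile apart from the top and put every part flat and centred in the tray of its own outline - the capacitor standing in the small round dish, the ring transformer in the large round dish, the finned heat sink squarely in the square tray and the steel mains filter lengthwise in the oblong tray. Set each one down gently, drop or tip nothing over, and leave the flux tin and the tip cleaner where they are.

Things in the scene. Friction and masses are not known exactly. Their poses are not given: they have to be found in the camera images.
- heat_sink: Finned aluminium heat sink, square block 66 x 66 mm, 30 mm tall, straight fins on top running along its y axis; can be gripped over either pair of sides. Flat on the mat at the start, either at the bottom of the stack or standing alone. Origin: centre of its underside; z up.
- mains_filter: Plain steel mains-filter can: box 72 mm long (its x axis) x 52 mm wide (y) x 30 mm tall, with a thin mounting ear at each end (84 mm long over the ears, ears 30 mm wide, 3 mm thick, level with the underside). Flat on the mat at the start: the stack stands on it if it does not stand on the heat sink. Origin: centre of its underside; x along its length, z up.
- toroid: Ring transformer: flat round copper-wound puck with a dark centre, diameter 52 mm, 26 mm tall, flat top and bottom. At the start it is the middle of the stack, lying on the heat sink or on the mains filter, within about 6 mm of its centre (underside 30 mm above the mat). Origin: centre of its underside; z up.
- capacitor: Can capacitor: upright black cylinder with an aluminium end on top, diameter 30 mm, 42 mm tall. At the start it stands on top of the toroid (underside 56 mm above the mat). Origin: centre of its underside; z up.
- square_tray: Shallow square grey plastic tray, fixed to the mat: outside 90 x 90 mm, inside 84 x 84 mm, floor 3 mm thick, rim top 10 mm above the mat. Place of the heat sink. Origin: centre of its underside; x and y along its sides.
- oblong_tray: Shallow oblong grey plastic tray, fixed to the mat: outside 108 (its x axis) x 76 mm (y), inside 102 x 70 mm, floor 3 mm thick, rim top 10 mm above the mat. Place of the mains filter, lengthwise. Origin: centre of its underside.
- large_dish: Larger shallow round grey plastic dish, fixed to the mat: outside diameter 78 mm, inside 72 mm, floor 3 mm thick, rim top 10 mm above the mat. Place of the ring transformer. Origin: centre of its underside.
- small_dish: Smaller shallow round grey plastic dish, fixed to the mat: outside diameter 54 mm, inside 48 mm, floor 3 mm thick, rim top 10 mm above the mat. Place of the capacitor. Origin: centre of its underside.
- flux_tin: Bystander, not to be moved: low loose tin with a brass lid, diameter 71 mm, 24 mm tall, at the right edge of the mat. Origin: centre of its underside.
- tip_cleaner: Bystander, not to be moved: loose dark tip-cleaner pot, diameter 68 mm at the foot, 42 mm tall, at the left edge of the mat. Origin: centre of its underside.
Mind the look-alikes: they are no part of the job. Leave any red look-alike of the heat_sink alone.

How it is judged:
By the outcome, as a careful person would: the job done as asked, in the order asked, and still so for the second after the job is handed in, with the robot touching nothing.
It also fails if it takes over 128 s, if anything falls off the work surface, if the arm or the gripper's body presses on something with over 40 N, if the wrist force passes 120 N, or if a joint passes its speed limit or range.

## Working session

There is one attempt and no reset: what is moved stays moved. The work goes in short steps, Python scripts to look and compute and a shell command to move; the robot and the scene stay as the last step left them, time stands still between calls to the robot, and variables do not carry over. Pictures are saved under pics/ and viewed, and the job is handed in when it is done.

```bash
ls; mkdir -p pics
python3 - <<'E'
from cell import telemetry, capture, manip
import cv2, numpy as np
print(telemetry.get_state())
print([a for a in dir(manip) if a[0]!='_'], manip.tip_extent)
for n in ("scene","top"):
    c=capture(n); cv2.imwrite(f"pics/{n}0.png",c["color"]); np.savez(f"{n}0.npz",**c)
    print(n,c["fx"],c["fy"],c["cx"],c["cy"],c["R"],c["t"])
E
```

```text
pics
{'time_s': 0.0, 'joints': array([ 6.15184646e+01,  1.66911385e+01, -8.82991000e+00,  6.45557134e+01,
       -2.39850540e-04,  8.20181771e+01]), 'joint_vel': array([ 0.04790429, -0.02686466,  0.02182516,  0.07986276,  0.07672627,
       -0.00360596]), 'joint_torque': array([-2.26933764e-03, -5.37144756e+01,  3.31366324e+01,  1.60800858e-02,
       -3.81652499e-04,  2.26534320e-05]), 'eef_pos': array([0.18366192, 0.49139072, 0.25271981]), 'eef_rot': array([-1.79923948e+02, -1.04215547e-02,  1.59500281e+02]), 'contact_force': array([-0.20259147, -0.27463202,  0.14835387]), 'wrist_torque': array([-0.00950988,  0.00284187, -0.00235147]), 'grip_width': 0.08515784817734004}
['Unreachable', 'tip_extent'] 0.022
scene 390.29863538880903 390.29863538880903 277.02171243512566 211.8821993690856 [[ 0.02227713  0.99973344  0.0060645 ]
 [ 0.64695191 -0.00979086 -0.76246794]
 [-0.76220532  0.02090903 -0.64699757]] [ 0.00351044 -0.2333604   1.29381319]
top 384.9843572501872 384.9843572501872 280.7805200048849 208.3977806799123 [[-0.02269635 -0.99973819 -0.00290339]
 [-0.99700521  0.02284887 -0.07388196]
 [ 0.07392896  0.00121784 -0.99726277]] [0.02430031 0.43843241 1.13743141]
```

View pics/top0.png

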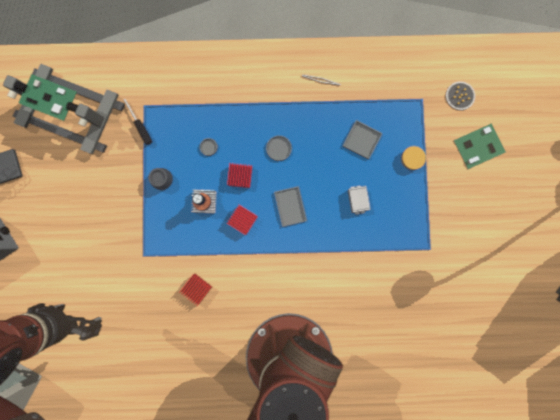

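View pics/scene0.png

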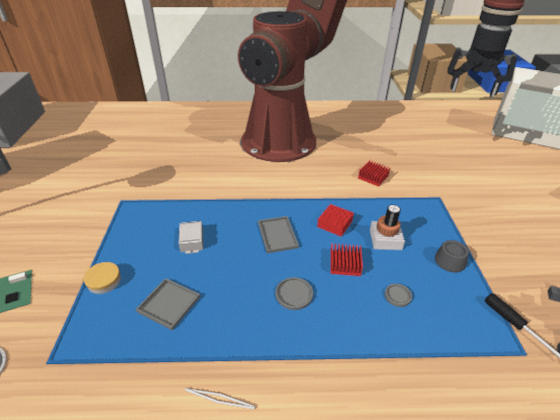

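The top view shows the stack (capacitor, toroid, silver finned block) at px (203,201), with the filter alone at (360,200). The square tray is at (362,140), the oblong tray at (290,207), the large dish at (278,149) and the small dish at (208,147). There are three red look-alikes, at (240,176), (242,220) and (196,289). I'll enlarge crops to confirm.

```bash
cat > h.py <<'E'
import numpy as np, cv2
def load(n): return dict(np.load(n))
def world(c,u,v,z=None,d=None):
    u=np.asarray(u,float);v=np.asarray(v,float)
    ray=np.stack([(u-c["cx"])/c["fx"],(v-c["cy"])/c["fy"],np.ones_like(u)],-1)
    R=c["R"];t=c["t"]
    o=-R.T@t
    w=ray@R   # R^T ray
    if d is not None: return o+w*np.asarray(d)[...,None]
    s=(z-o[2])/w[...,2]
    return o+w*s[...,None]
def cloud(c):
    H,W=c["z_map"].shape
    v,u=np.mgrid[0:H,0:W]
    return world(c,u,v,d=c["z_map"])
E
python3 - <<'E'
from h import *
c=load("top0.npz"); P=cloud(c); im=c["color"]
cv2.imwrite("pics/cropA.png",cv2.resize(im[130:240,145:265],None,fx=6,fy=5.4,interpolation=cv2.INTER_CUBIC))
cv2.imwrite("pics/cropB.png",cv2.resize(im[115:235,255:435],None,fx=4.4,fy=4.4,interpolation=cv2.INTER_CUBIC))
for n,u,v in [("cap",199,199),("tor",203,207),("hs",194,210),("filt",360,200),("mat",320,180),("sq",362,140),("obl",290,207),("lg",278,149),("sm",208,147),("tin",413,158),("tc",161,179)]:
    print(n,P[v,u].round(4))
E
```

```text
cap [0.4644 0.2418 0.0976]
tor [0.445  0.2389 0.0582]
hs [0.4408 0.2769 0.0054]
filt [ 0.4575 -0.2212  0.0291]
mat [ 0.5245 -0.1076 -0.0014]
sq [ 0.644  -0.2391  0.0057]
obl [ 4.437e-01 -1.380e-02  1.000e-04]
lg [0.6226 0.0187 0.003 ]
sm [6.345e-01 2.338e-01 5.000e-04]
tin [ 0.581  -0.3862  0.0236]
tc [0.5324 0.3663 0.0391]
```

View pics/cropA.png

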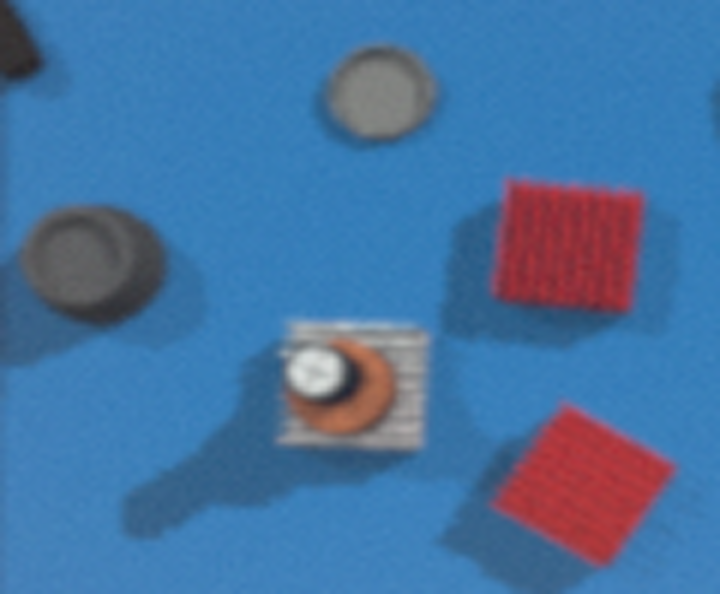

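View pics/cropB.png

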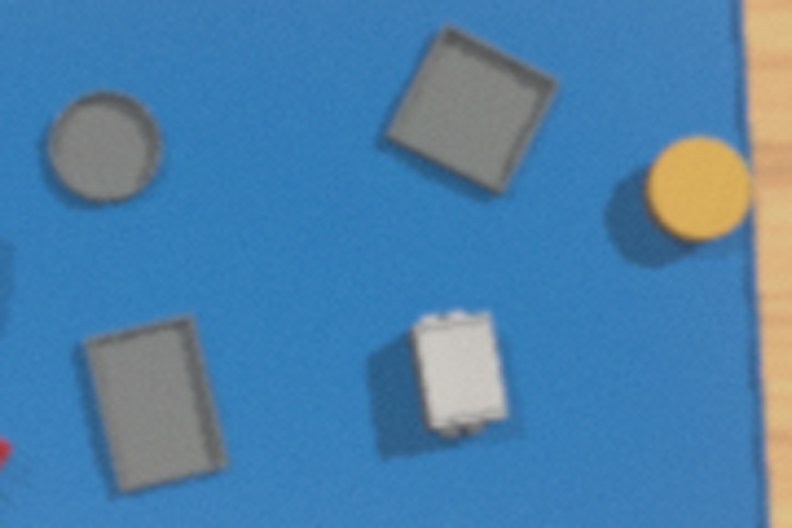

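Confirmed: the stack's base is the silver finned block, at crop A (355,385). Both red blocks in that crop and the third one are look-alikes. The plain can with ears in crop B (460,370) is the filter. Next I'll fit the outlines.

Run:
```python
from h import *
c=load("top0.npz"); im=c["color"].astype(int); b,g,r=[im[...,i] for i in range(3)]
sat=im.max(2)-im.min(2)
def pick(mask,u,v,rad):
    m=np.zeros(mask.shape,np.uint8); m[v-rad:v+rad,u-rad:u+rad]=mask[v-rad:v+rad,u-rad:u+rad]
    n,l,s,ce=cv2.connectedComponentsWithStats(m,connectivity=4)
    k=1+np.argmax(s[1:,4]); return (l==k).astype(np.uint8)
def rep(n,m,z,circ=False):
    cn=max(cv2.findContours(m,cv2.RETR_EXTERNAL,cv2.CHAIN_APPROX_NONE)[0],key=cv2.contourArea).reshape(-1,2)
    W=world(c,cn[:,0],cn[:,1],z)[:,:2]
    rc=cv2.minAreaRect((W*1000).astype(np.float32))
    ctr=W.min(0)+np.ptp(W,axis=0)/2
    print(n,m.sum(),"rect c",np.round(rc[0],1),"size",np.round(rc[1],1),"ang",round(rc[2],1),"bbox c",(ctr*1000).round(1),"ext",(np.ptp(W,axis=0)*1000).round(1))
grey=(sat<35)&(im.max(2)<150)
for n,u,v,rad in [("sq",362,140,26),("obl",290,207,26),("lg",278,149,18),("sm",208,147,13)]:
    rep(n,pick(grey,u,v,rad),0.010)
wh=(sat<60)&(im.max(2)>140)
rep("filt",pick(wh,360,200,20),0.030)
rep("captop",pick((sat<50)&(im.max(2)>140),198,199,6),0.098)
org=(r>b+40)&(r>60)
rep("tor",pick(org,203,204,14),0.056)
rep("tin",pick(org&(g>b+20),413,158,16),0.024)
hsm=pick((sat<70)&(im.max(2)>110)|org|(im.max(2)<60),204,202,16)
rep("hs",hsm,0.030)
rep("red1",pick((r>b+60),240,176,18),0.03); rep("red2",pick((r>b+60),242,220,20),0.03)
```

```text
sq 839 rect c [ 644.6 -238.1] size [88.6 89.1] ang 61.5 bbox c [ 644.6 -236.9] ext [115.5 114.2]
obl 866 rect c [445.4 -13.4] size [106.2  74.3] ang 12.0 bbox c [446.1 -13.5] ext [114.3  88.8]
lg 475 rect c [624.2  17.1] size [73.1 73.9] ang 25.6 bbox c [624.2  18.5] ext [74.5 73.5]
sm 226 rect c [633.  231.3] size [48.2 49.8] ang 44.4 bbox c [632.3 232. ] ext [49.9 49. ]
filt 444 rect c [ 462.3 -218.7] size [77.1 54.3] ang 9.0 bbox c [ 462.3 -217. ] ext [74.6 60.8]
captop 76 rect c [468.7 248.7] size [25.2 25.5] ang 89.6 bbox c [468.7 248.7] ext [25.6 25.1]
tor 125 rect c [460.1 240.1] size [38.7 49.1] ang 60.9 bbox c [462.7 242.1] ext [46.8 46.5]
tin 512 rect c [ 583.5 -392.2] size [78.  94.4] ang 87.1 bbox c [ 581.6 -393.2] ext [94.3 80.7]
hs 552 rect c [464.  244.1] size [74.8 73.4] ang 85.3 bbox c [463.8 244.4] ext [75.5 77.6]
red1 430 rect c [540.1 135.2] size [63.6 61.7] ang 82.3 bbox c [540.5 135. ] ext [67.3 69.2]
red2 449 rect c [407.6 129.8] size [63.  62.8] ang 56.9 bbox c [407.7 131.1] ext [80.2 80.1]
```

```bash
cat >> h.py <<'E'
from scipy.spatial.transform import Rotation as Ro
def pose():
    from cell import telemetry
    s=telemetry.get_state(); return np.array(s["eef_pos"]),Ro.from_euler("xyz",s["eef_rot"],degrees=True).as_matrix(),s
def need(x,y,z,yaw=None):
    "print shift needed in tool axes at goal orientation (level, yaw) in units of 25mm and turn in units of 4 deg"
    p,R,s=pose()
    yw=s["eef_rot"][2] if yaw is None else yaw
    G=Ro.from_euler("xyz",[180,0,yw],degrees=True).as_matrix()
    print("t",round(s["time_s"],2),"pos",p.round(4),"rot",np.round(s["eef_rot"],2),"grip",round(float(s["grip_width"]),4),"F",np.round(s["contact_force"],1))
    print("turn first [/4deg]:",(Ro.from_matrix(R.T@G).as_rotvec(degrees=True)/4).round(3)," shift in current axes:",(R.T@(np.array([x,y,z])-p)/0.025).round(3)," after turn:",(G.T@(np.array([x,y,z])-p)/0.025).round(3))
def wcap(name):
    from cell import capture
    p,R,s=pose(); c=capture("wrist"); T=c["T_tool_cam"]
    Rw=R@T[:3,:3]; tw=R@T[:3,3]+p
    c["R"]=Rw.T; c["t"]=-Rw.T@tw
    np.savez(name+".npz",**c); cv2.imwrite("pics/"+name+".png",c["color"]); return c
E
python3 - <<'E'
from h import *
c=wcap("w0"); print(c["T_tool_cam"].round(4),c["fx"],c["cx"],c["cy"])
need(0.469,0.249,0.25)
E
```

```text
[[ 1.800e-03 -9.604e-01 -2.787e-01  7.050e-02]
 [ 1.000e+00  1.700e-03  4.000e-04  1.000e-04]
 [ 1.000e-04 -2.787e-01  9.604e-01 -1.209e-01]
 [ 0.000e+00  0.000e+00  0.000e+00  1.000e+00]] 316.45576044819427 282.3397028242558 204.1505424502039
t 0.15 pos [0.1837 0.4915 0.2529] rot [-1.7994e+02 -1.0000e-02  1.5950e+02] grip 0.0855 F [0.2 0.1 0.6]
turn first [/4deg]: [-0.015 -0.002  0.   ]  shift in current axes: [-14.086  -5.088   0.118]  after turn: [-14.086  -5.088   0.114]
```

```bash
python3 -m inch '[[-0.94,-0.34,0,0,0,0,-1],[-0.94,-0.34,0,0,0,0,-1],[-0.94,-0.34,0,0,0,0,-1],[-0.94,-0.34,0,0,0,0,-1],[-0.94,-0.34,0,0,0,0,-1]]' 60
python3 -m inch '[[-0.94,-0.34,0,0,0,0,-1],[-0.94,-0.34,0,0,0,0,-1],[-0.94,-0.34,0,0,0,0,-1],[-0.94,-0.34,0,0,0,0,-1],[-0.94,-0.34,0,0,0,0,-1]]'
python3 -m inch '[[-0.94,-0.34,0,0,0,0,-1],[-0.94,-0.34,0,0,0,0,-1],[-0.94,-0.34,0,0,0,0,-1],[-0.94,-0.34,0,0,0,0,-1],[0,0,0,0,0,0,-1]]'
python3 - <<'E'
from h import *
c=wcap("w1"); need(0.469,0.249,0.25)
E
```

```text
time_s: 0.78
eef_pos: [0.2795, 0.4101, 0.2531]
eef_rot: [-180.0, -0.0, 159.5]
contact_force: [0.1, 0.9, -0.8]
grip_width: 0.0852
time_s: 1.4
eef_pos: [0.3747, 0.3292, 0.2531]
eef_rot: [-180.0, -0.0, 159.5]
contact_force: [-0.7, -0.1, -0.2]
grip_width: 0.0855
time_s: 2.02
eef_pos: [0.4511, 0.2642, 0.253]
eef_rot: [-180.0, -0.0, 159.4]
contact_force: [-0.3, 0.1, 0.8]
grip_width: 0.0855
t 2.08 pos [0.4503 0.2647 0.253 ] rot [-1.7998e+02 -4.0000e-02  1.5943e+02] grip 0.0855 F [-0.1 -0.7  0.2]
turn first [/4deg]: [-0.006 -0.011  0.   ]  shift in current axes: [-0.92  -0.327  0.118]  after turn: [-0.92  -0.327  0.119]
```

View pics/w1.png

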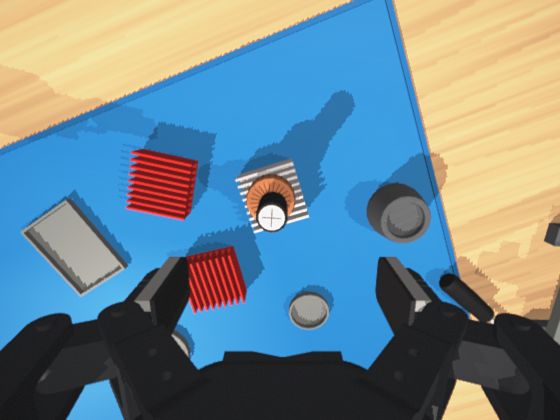

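The wrist view shows the capacitor top at about (271,217), the toroid at about (270,197) and the silver fins at (237–308, 160–234). I'll enlarge it to read these off.

Run:
```python
from h import *
c=load("w1.npz"); im=c["color"]
cv2.imwrite("pics/w1c.png",cv2.resize(im[150:240,225:320],None,fx=6,fy=6,interpolation=cv2.INTER_CUBIC))
P=cloud(c); print(P[217,271],P[190,262])
```

```text
[0.4676344  0.24701585 0.09915313] [0.44968404 0.24244209 0.05714253]
```

View pics/w1c.png

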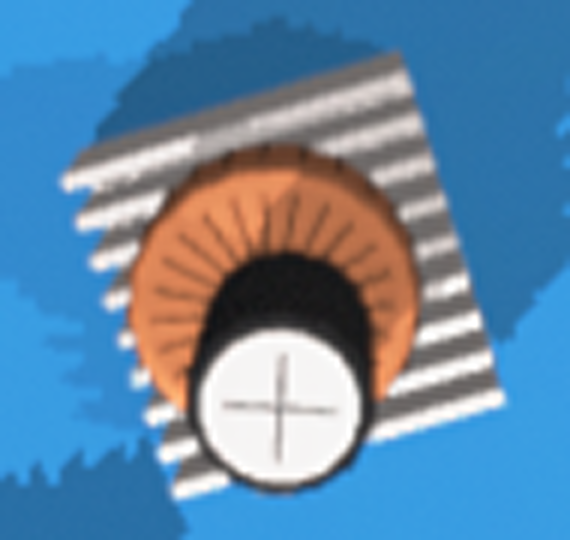

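Run:
```python
from h import *
c=load("w1.npz")
def q(x,y,z): return world(c,(x+.5)/6-.5+225,(y+.5)/6-.5+150,z)
cap=q(281,408,.098); print("cap",cap)
print("tor",q(275,300,.056), np.linalg.norm(q(130,300,.056)-q(420,300,.056)))
k=[q(*a,.03) for a in [(65,182),(402,78),(503,403),(180,497)]]
print("hs",np.mean(k,0)); 
for i in range(4):
    d=k[(i+1)%4]-k[i]; print(np.linalg.norm(d)*1000,np.degrees(np.arctan2(d[1],d[0])))
need(cap[0],cap[1],0.092)
```

```text
cap [0.46864138 0.24699478 0.098     ]
tor [0.46253156 0.24671722 0.056     ] 0.05033902339837119
hs [0.46863741 0.24586351 0.03      ]
64.92999488810032 86.72963975351519
65.24701556790757 -2.8747081295218813
64.97941275467429 -93.3480908383184
65.15854046664693 177.08242621436972
t 2.08 pos [0.4503 0.2647 0.253 ] rot [-1.7998e+02 -4.0000e-02  1.5943e+02] grip 0.0855 F [-0.1 -0.7  0.2]
turn first [/4deg]: [-0.006 -0.011  0.   ]  shift in current axes: [-0.94  -0.404  6.438]  after turn: [-0.935 -0.407  6.439]
```

```bash
python3 -m inch '[[-0.94,-0.405,0,0,0,0,-1],[0,0,1,0,0,0,-1],[0,0,1,0,0,0,-1],[0,0,1,0,0,0,-1],[0,0,0,0,0,0,-1]]' 40
python3 -m inch '[[0,0,0.8,0,0,0,-1],[0,0,0.8,0,0,0,-1],[0,0,0.8,0,0,0,-1],[0,0,0.6,0,0,0,-1],[0,0,0.44,0,0,0,-1]]'
python3 -m inch '[[0,0,0,0,0,0,-1],[0,0,0,0,0,0,0.1],[0,0,0,0,0,0,0.2],[0,0,0,0,0,0,0.3],[0,0,0,0,0,0,0.4]]'
python3 - <<'E'
from h import *
c=wcap("w2"); need(0.4686,0.247,0.092)
E
```

```text
time_s: 2.7
eef_pos: [0.4669, 0.2475, 0.1769]
eef_rot: [-179.9, -0.2, 159.5]
contact_force: [1.1, -0.5, 1.1]
grip_width: 0.0854
time_s: 3.32
eef_pos: [0.4689, 0.2477, 0.0923]
eef_rot: [180.0, 0.0, 159.5]
contact_force: [0.2, -0.0, 0.1]
grip_width: 0.0854
time_s: 3.95
eef_pos: [0.469, 0.2474, 0.0928]
eef_rot: [180.0, 0.0, 159.5]
contact_force: [-1.0, -1.5, 5.1]
grip_width: 0.0289
t 4.0 pos [0.4691 0.2474 0.0928] rot [1.7997e+02 3.0000e-02 1.5950e+02] grip 0.0286 F [-1.5 -0.6  5.5]
turn first [/4deg]: [0.007 0.008 0.   ]  shift in current axes: [ 0.011 -0.023  0.033]  after turn: [ 0.011 -0.023  0.033]
```

View pics/w2.png

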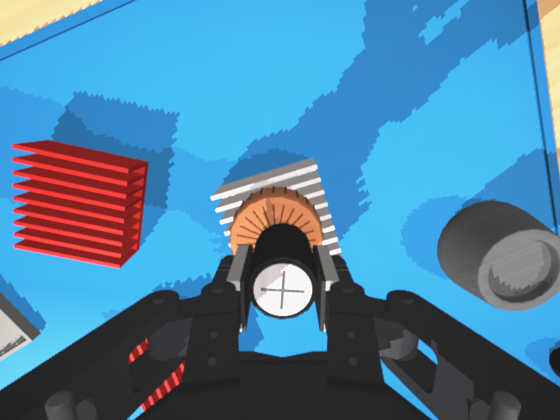

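The capacitor's end at (283,290) is centred between the pads. I'll tighten and lift, and measure the small dish in w1 in the same step.

```bash
python3 -m inch '[[0,0,0,0,0,0,1],[0,0,0,0,0,0,1],[0,0,-0.1,0,0,0,1],[0,0,-0.2,0,0,0,1],[0,0,-0.4,0,0,0,1]]' 40
python3 - <<'E'
from h import *
c=load("w1.npz"); im=c["color"]
cv2.imwrite("pics/w1d.png",cv2.resize(im[280:340,275:345],None,fx=8,fy=8,interpolation=cv2.INTER_CUBIC))
need(.633,.231,.12)
E
```

```text
time_s: 4.62
eef_pos: [0.4685, 0.2472, 0.11]
eef_rot: [-180.0, -0.0, 159.5]
contact_force: [0.3, -0.0, 0.4]
grip_width: 0.029
t 4.62 pos [0.4685 0.2472 0.11  ] rot [-1.7997e+02 -4.0000e-02  1.5950e+02] grip 0.029 F [ 0.3 -0.   0.4]
turn first [/4deg]: [-0.008 -0.009  0.   ]  shift in current axes: [-6.389  1.696 -0.403]  after turn: [-6.389  1.696 -0.398]
```

View pics/w1d.png

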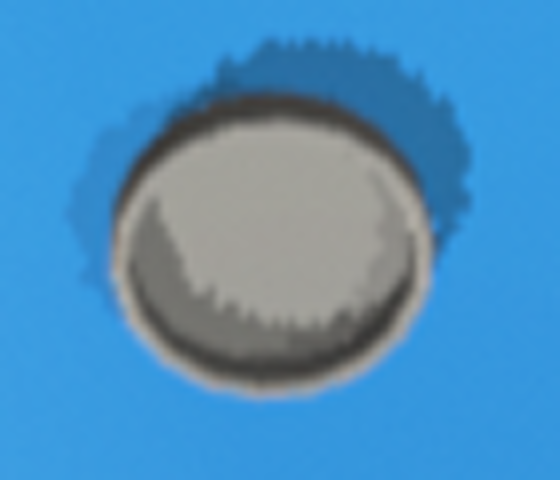

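```bash
python3 - <<'E'
from h import *
c=load("w1.npz")
def q(x,y,z): return world(c,(x+.5)/8-.5+275,(y+.5)/8-.5+280,z)
print(q(274,255,.01), np.linalg.norm(q(113,250,.01)-q(435,250,.01)),np.linalg.norm(q(274,112,.01)-q(274,397,.01)))
E
python3 -m inch '[[0,0,-0.8,0,0,0,1],[0,0,-0.8,0,0,0,1],[-0.5,0.14,0,0,0,0,1],[-1,0.28,0,0,0,0,1],[-1,0.28,0,0,0,0,1]]'
```

```text
[0.63521894 0.23286211 0.01      ] 0.053400716999299894 0.05464051861572438
time_s: 5.25
eef_pos: [0.5347, 0.2416, 0.1493]
eef_rot: [-180.0, -0.0, 159.5]
contact_force: [-0.4, -0.1, 0.2]
grip_width: 0.0285
```

```bash
python3 -m inch '[[-1,0.28,0,0,0,0,1],[-1,0.28,0,0,0,0,1],[-0.5,0.15,0,0,0,0,1],[0,0,0,0,0,0,1],[0,0,0,0,0,0,1]]'
python3 - <<'E'
from h import *
need(.6345,.2323,.15)
wcap("w3")
E
```

```text
time_s: 5.88
eef_pos: [0.5977, 0.2365, 0.1492]
eef_rot: [-180.0, -0.1, 159.5]
contact_force: [-1.0, -0.2, -0.3]
grip_width: 0.0285
t 5.88 pos [0.5977 0.2365 0.1492] rot [-1.7996e+02 -6.0000e-02  1.5950e+02] grip 0.0285 F [-1.  -0.2 -0.3]
turn first [/4deg]: [-0.009 -0.014  0.   ]  shift in current axes: [-1.437  0.359 -0.034]  after turn: [-1.437  0.359 -0.033]
```

View pics/w3.png

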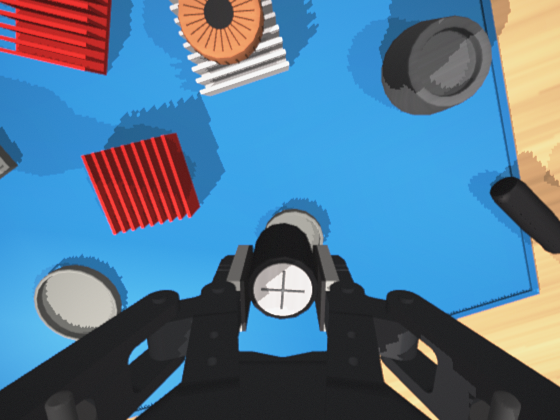

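```bash
python3 -m inch '[[-0.72,0.18,0,0,0,0,1],[-0.72,0.18,0,0,0,0,1],[0,0,0,0,0,0,1],[0,0,1,0,0,0,1],[0,0,1,0,0,0,1]]'
python3 -m inch '[[0,0,1,0,0,0,1],[0,0,0.6,0,0,0,1],[0,0,0.2,0,0,0,1],[0,0,0,0,0,0,1],[0,0,0,0,0,0,1]]'
python3 - <<'E'
from h import *
need(.6345,.2323,.0398)
wcap("w4")
E
```

```text
time_s: 6.55
eef_pos: [0.6342, 0.2327, 0.0996]
eef_rot: [180.0, 0.0, 159.5]
contact_force: [-0.6, -0.4, -0.5]
grip_width: 0.0287
time_s: 7.18
eef_pos: [0.6357, 0.2326, 0.0558]
eef_rot: [179.9, 0.1, 159.5]
contact_force: [0.3, -0.0, -0.8]
grip_width: 0.0287
t 7.17 pos [0.6357 0.2326 0.0558] rot [1.7995e+02 7.0000e-02 1.5950e+02] grip 0.0287 F [ 0.3 -0.  -0.8]
turn first [/4deg]: [0.013 0.018 0.   ]  shift in current axes: [ 0.042 -0.029  0.641]  after turn: [ 0.041 -0.029  0.641]
```

View pics/w4.png

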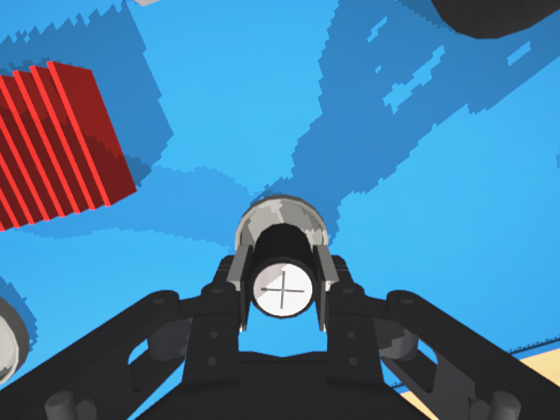

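Run:
```python
from h import *
c=load("w4.npz"); p,R,s=pose()
cv2.imwrite("pics/w4c.png",cv2.resize(c["color"][180:270,225:340],None,fx=6,fy=6,interpolation=cv2.INTER_CUBIC))
for u,v,z in [(282,196,.01),(282,198,.01),(282,200,.01),(237,240,.01),(328,240,.01),(283,291,.061)]:
    print(u,v,(R.T@(world(c,u,v,z)-p)*1000).round(1))
```

```text
282 196 [26.7 -0.  45.7]
282 198 [25.6 -0.  45.7]
282 200 [24.4 -0.  45.7]
237 240 [  0.9 -25.5  45.7]
328 240 [ 0.9 26.1 45.8]
283 291 [-0.5  0.5 -5.3]
```

View pics/w4c.png

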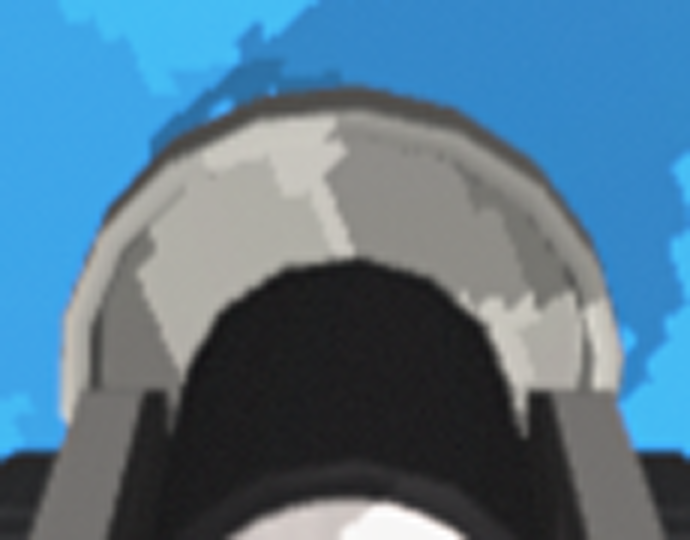

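The can is centred over the dish to within about 1 mm. I'll lower it gently.

```bash
python3 -m inch '[[0,0,0.2,0,0,0,1],[0,0,0.2,0,0,0,1],[0,0,0.12,0,0,0,1],[0,0,0.06,0,0,0,1],[0,0,0,0,0,0,1]]'; python3 -c "
from h import *
need(.6345,.2323,.0398)"
```

```text
time_s: 7.85
eef_pos: [0.6351, 0.2324, 0.0402]
eef_rot: [-180.0, -0.0, 159.5]
contact_force: [-0.5, -0.2, 0.0]
grip_width: 0.0288
t 7.85 pos [0.6351 0.2324 0.0402] rot [-1.800e+02 -1.000e-02  1.595e+02] grip 0.0288 F [-0.5 -0.2  0. ]
turn first [/4deg]: [-0.001 -0.001  0.   ]  shift in current axes: [ 0.02  -0.012  0.017]  after turn: [ 0.02  -0.012  0.017]
```

```bash
python3 -m inch '[[0,0,0.03,0,0,0,1],[0,0,0,0,0,0,1],[0,0,0.03,0,0,0,1],[0,0,0,0,0,0,1],[0,0,0,0,0,0,1]]'
```

```text
time_s: 8.48
eef_pos: [0.6353, 0.2325, 0.0399]
eef_rot: [180.0, 0.0, 159.5]
contact_force: [-2.6, -0.4, 9.7]
grip_width: 0.0287
```

Contact at 9.7 N. Releasing gently.

```bash
python3 -m inch '[[0,0,0,0,0,0,0.25],[0,0,0,0,0,0,0.15],[0,0,0,0,0,0,0],[0,0,0,0,0,0,-0.1],[0,0,0,0,0,0,-0.2]]'
python3 -m inch '[[0,0,-0.3,0,0,0,-0.2],[0,0,-0.8,0,0,0,-0.3],[0,0,-1,0,0,0,-0.5],[0,0,-1,0,0,0,-0.5],[0,0,-1,0,0,0,-1]]'
python3 - <<'E'
from h import *
need(.4625,.2467,.15)
wcap("w5")
E
```

```text
time_s: 9.1
eef_pos: [0.6351, 0.2324, 0.0388]
eef_rot: [-180.0, -0.0, 159.5]
contact_force: [1.1, -0.0, -0.6]
grip_width: 0.0514
time_s: 9.72
eef_pos: [0.6352, 0.2324, 0.1427]
eef_rot: [180.0, 0.0, 159.5]
contact_force: [0.4, 0.1, 0.6]
grip_width: 0.0798
t 9.72 pos [0.6352 0.2324 0.1427] rot [1.7998e+02 2.0000e-02 1.5950e+02] grip 0.0798 F [0.4 0.1 0.6]
turn first [/4deg]: [0.004 0.006 0.   ]  shift in current axes: [ 6.669 -1.884 -0.294]  after turn: [ 6.669 -1.884 -0.291]
```

View pics/w5.png

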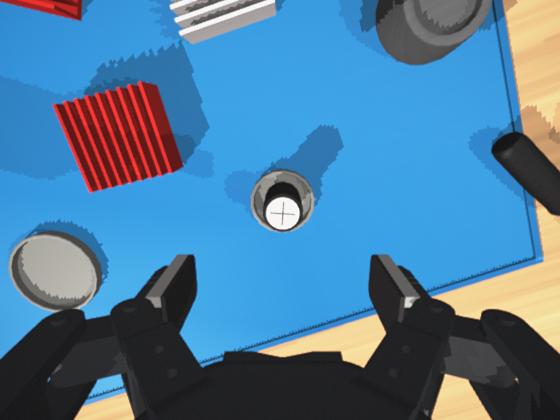

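The capacitor stands centred in the small dish at (283,205). Going back for the toroid.

```bash
python3 -m inch '[[0.9,-0.26,-0.5,0,0,0,-1],[0.9,-0.26,-0.5,0,0,0,-1],[0.9,-0.26,-0.5,0,0,0,-1],[0.9,-0.26,-0.5,0,0,0,-1],[0.9,-0.26,0,0,0,0,-1]]' 60
python3 -m inch '[[0.9,-0.26,0,0,0,0,-1],[0.9,-0.26,0,0,0,0,-1],[0.37,-0.06,0,0,0,0,-1],[0,0,0,0,0,0,-1],[0,0,0,0,0,0,-1]]'
python3 - <<'E'
from h import *
c=wcap("w6"); need(.4625,.2467,.07)
cv2.imwrite("pics/w6c.png",cv2.resize(c["color"][110:250,190:360],None,fx=4,fy=4,interpolation=cv2.INTER_CUBIC))
E
```

```text
time_s: 10.4
eef_pos: [0.5183, 0.2417, 0.1927]
eef_rot: [179.9, 0.1, 159.5]
contact_force: [0.6, -0.1, -0.4]
grip_width: 0.0854
time_s: 11.02
eef_pos: [0.4634, 0.2468, 0.1915]
eef_rot: [180.0, 0.0, 159.5]
contact_force: [0.4, -0.4, 0.1]
grip_width: 0.0852
t 11.07 pos [0.4633 0.2468 0.1913] rot [1.7998e+02 3.0000e-02 1.5948e+02] grip 0.0849 F [-0.   0.8 -0.2]
turn first [/4deg]: [0.004 0.007 0.   ]  shift in current axes: [ 0.032 -0.016  4.852]  after turn: [ 0.03  -0.015  4.852]
```

View pics/w6c.png

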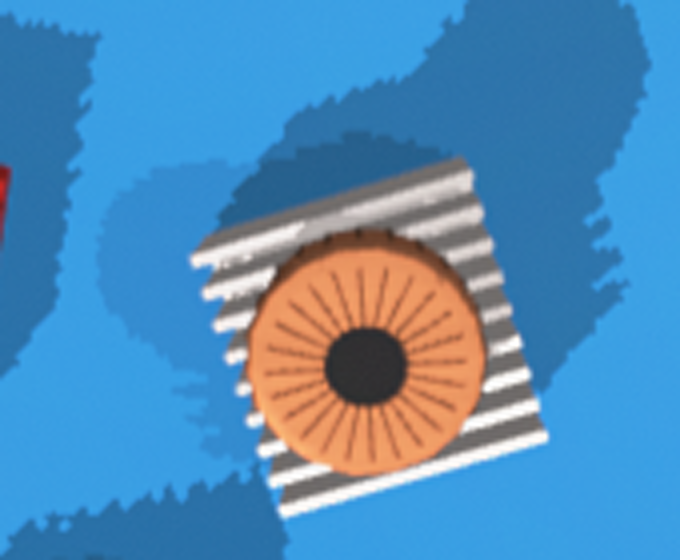

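Run:
```python
from h import *
c=load("w6.npz")
def q(x,y,z): return world(c,(x+.5)/4-.5+190,(y+.5)/4-.5+110,z)
t=q(366,363,.056); print("tor",t, np.linalg.norm(q(247,360,.056)-q(486,360,.056)))
k=[q(*a,.03) for a in [(192,262),(470,178),(547,437),(285,513)]]
print("hs",np.mean(k,0)); 
for i in range(4):
    d=k[(i+1)%4]-k[i]; print(np.linalg.norm(d)*1000,np.degrees(np.arctan2(d[1],d[0])))
need(t[0],t[1],0.062)
c=load("w5.npz"); cv2.imwrite("pics/w5c.png",cv2.resize(c["color"][220:320,0:110],None,fx=5,fy=5,interpolation=cv2.INTER_CUBIC))
```

```text
tor [0.46379029 0.2458069  0.056     ] 0.050186162520119745
hs [0.46857537 0.2457784  0.03      ]
65.27254433149348 86.4312056320912
63.76112218627716 -2.6453850134934815
64.96083110424763 -93.20109739150594
64.18372871540261 177.62803778676886
t 11.07 pos [0.4633 0.2468 0.1913] rot [1.7998e+02 3.0000e-02 1.5948e+02] grip 0.0849 F [-0.   0.8 -0.2]
turn first [/4deg]: [0.004 0.007 0.   ]  shift in current axes: [-0.029 -0.031  5.172]  after turn: [-0.031 -0.03   5.172]
```

View pics/w5c.png

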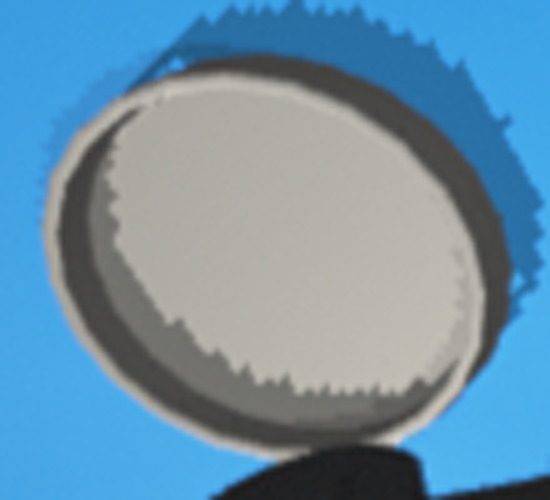

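```bash
python3 - <<'E'
from h import *
from scipy.optimize import least_squares
c=load("w5.npz")
pts=np.array([(43,215),(90,120),(220,72),(350,115),(440,200),(485,290),(468,380),(60,295),(105,355),(180,420),(260,454)],float)
W=world(c,(pts[:,0]+.5)/5-.5,(pts[:,1]+.5)/5-.5+220,.01)[:,:2]
r=least_squares(lambda p:np.hypot(*(W-p[:2]).T)-p[2],[.62,.018,.039]); print(r.x,(r.fun*1000).round(1))
E
python3 -m inch '[[-0.03,-0.03,1,0,0,0,-1],[0,0,1,0,0,0,-1],[0,0,1,0,0,0,-1],[0,0,1,0,0,0,-1],[0,0,0.6,0,0,0,-1]]' 60
python3 -m inch '[[0,0,0.4,0,0,0,-1],[0,0,0.2,0,0,0,-1],[0,0,0,0,0,0,-0.3],[0,0,0,0,0,0,0],[0,0,0,0,0,0,0.1]]'
python3 - <<'E'
from h import *
need(.4638,.2458,.0615); c=wcap("w7")
E
```

```text
[0.62788234 0.01696397 0.03783923] [ 0.9  0.5  0.6 -1.  -1.4  0.8  1.1  0.2 -1.4 -0.7  0.4]
time_s: 11.7
eef_pos: [0.4629, 0.2455, 0.075]
eef_rot: [-180.0, -0.1, 159.5]
contact_force: [1.4, -0.5, 0.4]
grip_width: 0.0856
time_s: 12.32
eef_pos: [0.4633, 0.2459, 0.0624]
eef_rot: [180.0, 0.1, 159.5]
contact_force: [-2.4, -1.7, 7.6]
grip_width: 0.0498
t 12.32 pos [0.4633 0.2459 0.0624] rot [1.7997e+02 6.0000e-02 1.5950e+02] grip 0.0498 F [-2.4 -1.7  7.6]
turn first [/4deg]: [0.008 0.015 0.   ]  shift in current axes: [-0.021  0.003  0.034]  after turn: [-0.021  0.003  0.034]
```

View pics/w7.png

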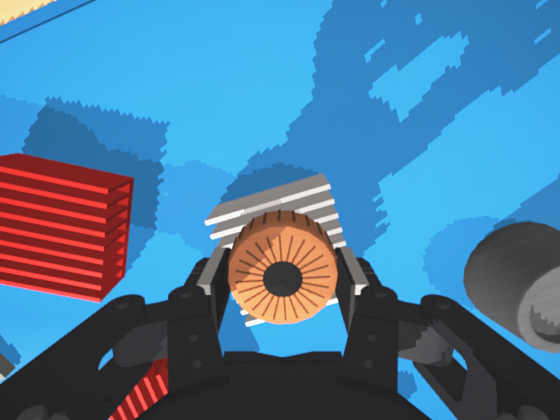

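The toroid's hole at (283,278) is centred between the pads. Tighten and lift slowly.

```bash
python3 -m inch '[[0,0,0,0,0,0,1],[0,0,0,0,0,0,1],[0,0,0,0,0,0,1],[0,0,-0.1,0,0,0,1],[0,0,-0.2,0,0,0,1]]' 70
python3 -m inch '[[0,0,-0.4,0,0,0,1],[0,0,-0.8,0,0,0,1],[0,0,-0.8,0,0,0,1],[0,0,-0.8,0,0,0,1],[0,0,0,0,0,0,1]]'
python3 - <<'E'
from h import *
need(.6262,.017,.13)
E
```

```text
time_s: 13.0
eef_pos: [0.4627, 0.2458, 0.0689]
eef_rot: [-180.0, -0.0, 159.5]
contact_force: [-0.1, 1.0, -2.9]
grip_width: 0.0497
time_s: 13.62
eef_pos: [0.464, 0.2463, 0.1404]
eef_rot: [179.9, 0.1, 159.5]
contact_force: [-0.0, -0.4, -3.4]
grip_width: 0.0491
t 13.62 pos [0.464  0.2463 0.1404] rot [1.7988e+02 1.4000e-01 1.5950e+02] grip 0.0491 F [-0.  -0.4 -3.4]
turn first [/4deg]: [0.031 0.035 0.   ]  shift in current axes: [-9.288 -6.319  0.426]  after turn: [-9.289 -6.318  0.417]
```

```bash
python3 -m inch '[[-0.5,-0.34,0,0,0,0,1],[-0.9,-0.61,0,0,0,0,1],[-0.9,-0.61,0,0,0,0,1],[-0.9,-0.61,0,0,0,0,1],[-0.9,-0.61,0,0,0,0,1]]'
python3 -m inch '[[-0.9,-0.61,0,0,0,0,1],[-0.9,-0.61,0,0,0,0,1],[-0.9,-0.61,0,0,0,0,1],[-0.6,-0.4,0,0,0,0,1],[0,0,0,0,0,0,1]]'
python3 - <<'E'
from h import *
need(.6262,.017,.13)
c=wcap("w8")
E
```

```text
time_s: 14.25
eef_pos: [0.5348, 0.143, 0.1377]
eef_rot: [-179.9, -0.1, 159.5]
contact_force: [0.3, 0.7, -3.3]
grip_width: 0.0495
time_s: 14.88
eef_pos: [0.5926, 0.0624, 0.1381]
eef_rot: [-180.0, -0.0, 159.4]
contact_force: [-0.6, 1.0, -2.2]
grip_width: 0.0493
t 14.88 pos [0.5926 0.0624 0.1381] rot [-1.7998e+02 -4.0000e-02  1.5940e+02] grip 0.0493 F [-0.6  1.  -2.2]
turn first [/4deg]: [-0.005 -0.01   0.   ]  shift in current axes: [-1.895 -1.226  0.321]  after turn: [-1.895 -1.226  0.322]
```

View pics/w8.png

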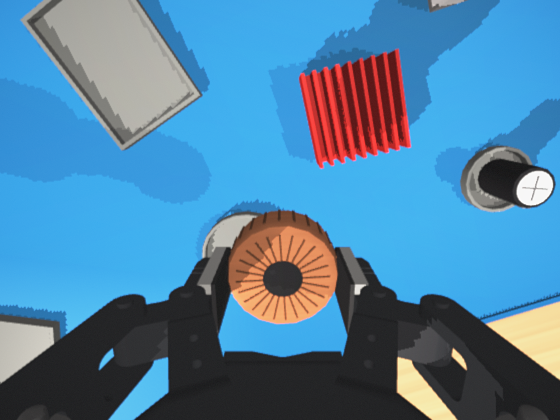

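```bash
python3 -m inch '[[-0.8,-0.5,0,0,0,0,1],[-0.8,-0.5,0,0,0,0,1],[-0.3,-0.22,0.5,0,0,0,1],[0,0,0.8,0,0,0,1],[0,0,0.8,0,0,0,1]]'
python3 -m inch '[[0,0,0.6,0,0,0,1],[0,0,0.4,0,0,0,1],[0,0,0.1,0,0,0,1],[0,0,0,0,0,0,1],[0,0,0,0,0,0,1]]'
python3 - <<'E'
from h import *
need(.6262,.017,.0352)
c=wcap("w9")
cv2.imwrite("pics/w9c.png",cv2.resize(c["color"][170:320,180:380],None,fx=4,fy=4,interpolation=cv2.INTER_CUBIC))
E
```

```text
time_s: 15.55
eef_pos: [0.625, 0.0194, 0.0847]
eef_rot: [-180.0, -0.1, 159.5]
contact_force: [-0.7, 0.8, -3.0]
grip_width: 0.0494
time_s: 16.18
eef_pos: [0.6266, 0.0185, 0.0595]
eef_rot: [180.0, 0.1, 159.5]
contact_force: [0.1, 1.1, -3.3]
grip_width: 0.0491
t 16.18 pos [0.6266 0.0185 0.0595] rot [1.7998e+02 6.0000e-02 1.5950e+02] grip 0.0491 F [ 0.1  1.1 -3.3]
turn first [/4deg]: [0.004 0.016 0.   ]  shift in current axes: [-0.004 -0.062  0.97 ]  after turn: [-0.005 -0.061  0.97 ]
```

View pics/w9c.png

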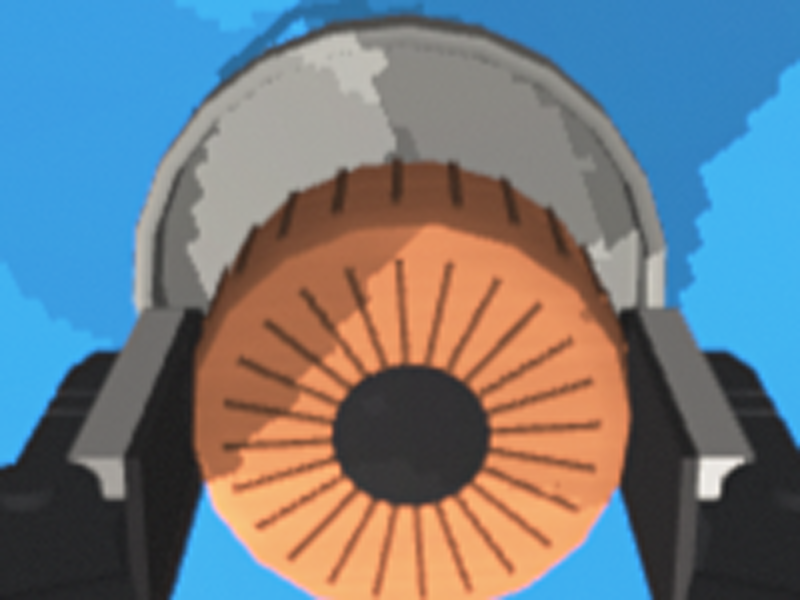

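Run:
```python
from h import *
from scipy.optimize import least_squares
c=load("w9.npz"); p,R,s=pose()
def q(x,y,z): return (R.T@(world(c,(x+.5)/4-.5+180,(y+.5)/4-.5+170,z)-p)*1000).round(1)
pts=[(133,270),(150,200),(197,120),(290,50),(400,27),(510,46),(600,115),(650,200),(667,270)]
W=np.array([q(a,b,.01) for a,b in pts])[:,:2]
r=least_squares(lambda p:np.hypot(*(W-p[:2]).T)-p[2],[0,0,39]); print(r.x,r.fun.round(1))
r=least_squares(lambda p:np.hypot(*(W-p[:2]).T)-39,[0,0]); print(r.x)
print("tor",q(411,434,.0595-.0322+.026))
```

```text
[-1.64016142 -1.27667022 38.34606386] [ 0.4 -0.3 -0.3  0.   0.1  0.5 -0.3 -0.4  0.2]
[-2.50073857 -1.27310863]
tor [-0.9  0.2  6.1]
```

```bash
python3 -m inch '[[-0.05,-0.06,0.2,0,0,0,1],[0,0,0.3,0,0,0,1],[0,0,0.25,0,0,0,1],[0,0,0.15,0,0,0,1],[0,0,0,0,0,0,1]]'; python3 -m inch '[[0,0,0.04,0,0,0,1],[0,0,0.03,0,0,0,1],[0,0,0,0,0,0,1],[0,0,0,0,0,0,1],[0,0,0,0,0,0,1]]'
```

```text
time_s: 16.85
eef_pos: [0.6266, 0.0167, 0.036]
eef_rot: [-180.0, -0.0, 159.5]
contact_force: [-0.2, -0.3, -3.7]
grip_width: 0.049
time_s: 17.48
eef_pos: [0.6269, 0.0167, 0.0355]
eef_rot: [180.0, 0.0, 159.5]
contact_force: [-3.4, -0.4, 6.3]
grip_width: 0.0492
```

Contact is felt (+6 N against −3.5 N hanging). Release and lift.

```bash
python3 -m inch '[[0,0,0,0,0,0,-0.2],[0,0,0,0,0,0,-0.35],[0,0,0,0,0,0,-0.5],[0,0,0,0,0,0,-0.7],[0,0,0,0,0,0,-0.8]]'
python3 -m inch '[[0,0,-0.3,0,0,0,-1],[0,0,-0.8,0,0,0,-1],[0,0,-1,0,0,0,-1],[0,0,-1,0,0,0,-1],[0,0,-1,0,0,0,-1]]'
python3 -m inch '[[0,0,-1,0,0,0,-1],[0,0,-1,0,0,0,-1],[0,0,0,0,0,0,-1],[0,0,0,0,0,0,-1],[0,0,0,0,0,0,-1]]'
python3 - <<'E'
from h import *
need(.4686,.2458,.2,176.8)
need(.4686,.2458,.2,90-3.2)
c=wcap("w10")
E
```

```text
time_s: 18.1
eef_pos: [0.6268, 0.0166, 0.0345]
eef_rot: [-180.0, 0.0, 159.5]
contact_force: [-0.1, -0.5, 0.2]
grip_width: 0.0771
time_s: 18.73
eef_pos: [0.6268, 0.0167, 0.1385]
eef_rot: [180.0, 0.0, 159.5]
contact_force: [0.1, 0.6, 0.2]
grip_width: 0.0853
time_s: 19.35
eef_pos: [0.6262, 0.0167, 0.1861]
eef_rot: [-180.0, -0.1, 159.5]
contact_force: [-0.3, 1.3, 0.3]
grip_width: 0.0853
t 19.35 pos [0.6262 0.0167 0.1861] rot [-1.7997e+02 -9.0000e-02  1.5950e+02] grip 0.0853 F [-0.3  1.3  0.3]
turn first [/4deg]: [-3.000e-03 -2.300e-02 -4.326e+00]  shift in current axes: [ 9.115  6.375 -0.546]  after turn: [ 6.806  8.797 -0.558]
t 19.35 pos [0.6262 0.0167 0.1861] rot [-1.7997e+02 -9.0000e-02  1.5950e+02] grip 0.0853 F [-0.3  1.3  0.3]
turn first [/4deg]: [-2.0000e-02 -1.5000e-02  1.8174e+01]  shift in current axes: [ 9.115  6.375 -0.546]  after turn: [ 8.797 -6.806 -0.558]
```

View pics/w10.png

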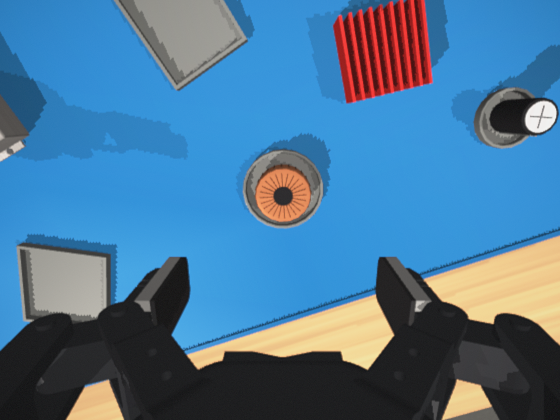

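The toroid is centred in the large dish: toroid at columns 257–310, dish at 243–323. Next is the heat sink: turn the jaws to its sides and go back.

```bash
python3 -m inch '[[0,0,-0.2,0,0,-0.9,-1],[0,0,-0.2,0,0,-0.9,-1],[0,0,-0.2,0,0,-0.9,-1],[0,0,0,0,0,-0.9,-1],[0,0,0,0,0,-0.73,-1]]' 60
python3 -m inch '[[0.68,0.88,0,0,0,0,-1],[0.68,0.88,0,0,0,0,-1],[0.68,0.88,0,0,0,0,-1],[0.68,0.88,0,0,0,0,-1],[0.68,0.88,0,0,0,0,-1]]'
python3 -m inch '[[0.68,0.88,0,0,0,0,-1],[0.68,0.88,0,0,0,0,-1],[0.68,0.88,0,0,0,0,-1],[0.68,0.88,0,0,0,0,-1],[0.68,0.88,0,0,0,0,-1]]'
python3 -m inch '[[0,0,0,0,0,0,-1],[0,0,0,0,0,0,-1],[0,0,0,0,0,0,-1],[0,0,0,0,0,0,-1],[0,0,0,0,0,0,-1]]'
python3 - <<'E'
from h import *
need(.4686,.2458,.04,176.8)
c=wcap("w11")
cv2.imwrite("pics/w11c.png",cv2.resize(c["color"][110:260,180:380],None,fx=4,fy=4,interpolation=cv2.INTER_CUBIC))
E
```

```text
time_s: 20.02
eef_pos: [0.6265, 0.0167, 0.2014]
eef_rot: [180.0, -0.1, 176.9]
contact_force: [-0.2, 0.5, 0.3]
grip_width: 0.0856
time_s: 20.65
eef_pos: [0.5472, 0.1319, 0.2015]
eef_rot: [-180.0, -0.1, 176.8]
contact_force: [0.1, 0.2, 0.1]
grip_width: 0.0855
time_s: 21.28
eef_pos: [0.4684, 0.2464, 0.2015]
eef_rot: [-180.0, -0.0, 176.8]
contact_force: [0.9, -0.2, 0.3]
grip_width: 0.0852
time_s: 21.9
eef_pos: [0.4695, 0.2455, 0.202]
eef_rot: [-180.0, -0.0, 176.8]
contact_force: [-0.0, 0.3, 0.0]
grip_width: 0.0855
t 21.9 pos [0.4695 0.2455 0.202 ] rot [-180.     -0.    176.79] grip 0.0855 F [-0.   0.3  0. ]
turn first [/4deg]: [-0.    -0.    -0.003]  shift in current axes: [0.035 0.012 6.481]  after turn: [0.035 0.012 6.481]
```

View pics/w11c.png

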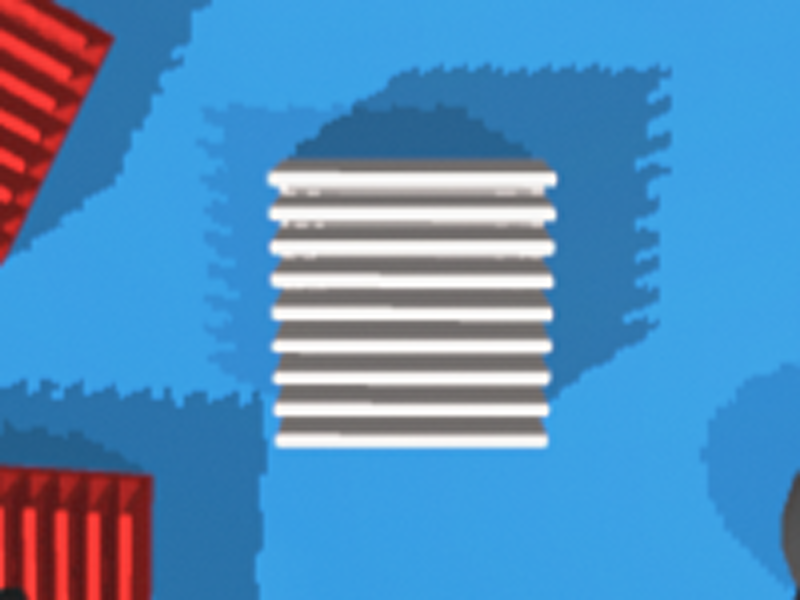

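Run:
```python
from h import *
c=load("w11.npz")
def q(x,y,z): return world(c,(x+.5)/4-.5+180,(y+.5)/4-.5+110,z)
k=np.array([q(*a,.03) for a in [(268,171),(557,171),(549,447),(275,447)]])
m=k.mean(0);print(m,np.linalg.norm(k[0]-k[1]),np.linalg.norm(k[1]-k[2]))
need(m[0],m[1],.038,176.8)
```

```text
[0.46797508 0.24591805 0.03      ] 0.0664724578982743 0.06716382165946969
t 21.95 pos [0.4694 0.2455 0.2021] rot [180.     0.   176.79] grip 0.0856 F [-0.1 -0.3 -0.2]
turn first [/4deg]: [ 0.     0.    -0.002]  shift in current axes: [0.059 0.013 6.562]  after turn: [0.059 0.013 6.562]
```

```bash
python3 -m inch '[[0.06,0.01,1,0,0,0,-1],[0,0,1,0,0,0,-1],[0,0,1,0,0,0,-1],[0,0,1,0,0,0,-1],[0,0,1,0,0,0,-1]]' 60
python3 -m inch '[[0,0,0.8,0,0,0,-1],[0,0,0.6,0,0,0,-1],[0,0,0.4,0,0,0,-1],[0,0,0.12,0,0,0,-1],[0,0,0,0,0,0,-1]]'
python3 -m inch '[[0,0,0,0,0,0,-0.7],[0,0,0,0,0,0,-0.6],[0,0,0,0,0,0,-0.5],[0,0,0,0,0,0,-0.4],[0,0,0,0,0,0,-0.3]]'
python3 - <<'E'
from h import *
need(.468,.2459,.029,176.8)
c=wcap("w12")
E
```

```text
time_s: 22.58
eef_pos: [0.4679, 0.2461, 0.0763]
eef_rot: [180.0, 0.0, 176.8]
contact_force: [-0.4, -0.3, -0.0]
grip_width: 0.0855
time_s: 23.2
eef_pos: [0.468, 0.2462, 0.0293]
eef_rot: [180.0, 0.0, 176.8]
contact_force: [-0.3, -0.5, -0.2]
grip_width: 0.0853
time_s: 23.82
eef_pos: [0.468, 0.2462, 0.0299]
eef_rot: [180.0, 0.0, 176.8]
contact_force: [-2.5, -1.0, 8.5]
grip_width: 0.0649
t 23.82 pos [0.468  0.2462 0.0299] rot [1.7998e+02 5.0000e-02 1.7682e+02] grip 0.0649 F [-2.5 -1.   8.5]
turn first [/4deg]: [0.005 0.011 0.005]  shift in current axes: [ 0.    -0.013  0.035]  after turn: [ 0.    -0.013  0.035]
```

View pics/w12.png

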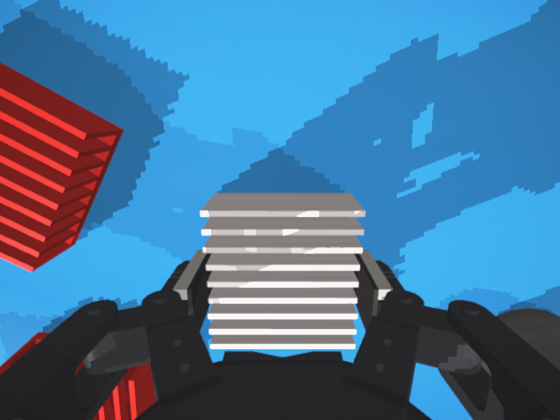

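```bash
python3 -m inch '[[0,0,0,0,0,0,1],[0,0,0,0,0,0,1],[0,0,0,0,0,0,1],[0,0,-0.1,0,0,0,1],[0,0,-0.2,0,0,0,1]]' 70
python3 -m inch '[[0,0,-0.4,0,0,0,1],[0,0,-0.8,0,0,0,1],[0,0,-0.8,0,0,0,1],[0,0,-0.8,0,0,0,1],[0,0,-0.8,0,0,0,1]]'
python3 - <<'E'
from h import *
need(.6446,-.238,.13,151.5)
c=wcap("w13")
E
```

```text
time_s: 24.5
eef_pos: [0.4675, 0.246, 0.0366]
eef_rot: [-180.0, -0.0, 176.8]
contact_force: [0.1, 0.0, -2.7]
grip_width: 0.0641
time_s: 25.12
eef_pos: [0.4677, 0.2461, 0.1278]
eef_rot: [180.0, 0.0, 176.8]
contact_force: [0.0, -0.3, -2.0]
grip_width: 0.0647
t 25.12 pos [0.4677 0.2461 0.1278] rot [1.7999e+02 2.0000e-02 1.7682e+02] grip 0.0647 F [ 0.  -0.3 -2. ]
turn first [/4deg]: [3.000e-03 4.000e-03 6.329e+00]  shift in current axes: [ -8.139 -18.941  -0.089]  after turn: [-15.457 -13.642  -0.088]
```

View pics/w13.png

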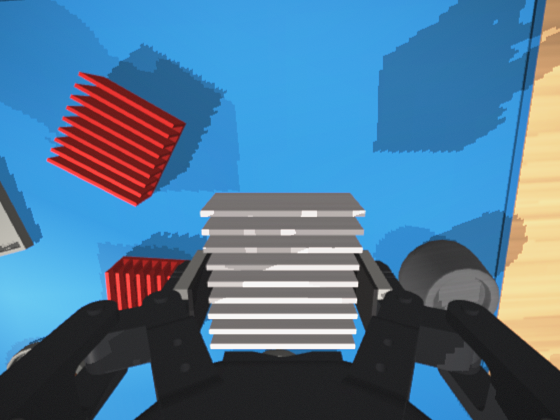

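The heat sink is held level. Turn to the tray's angle, then cross over.

```bash
python3 -m inch '[[0,0,-0.2,0,0,0.8,1],[0,0,0,0,0,0.9,1],[0,0,0,0,0,0.9,1],[0,0,0,0,0,0.9,1],[0,0,0,0,0,0.9,1]]'
python3 -m inch '[[0,0,0,0,0,0.9,1],[0,0,0,0,0,0.9,1],[0,0,0,0,0,0.13,1],[-0.4,-0.35,0,0,0,0,1],[-0.8,-0.7,0,0,0,0,1]]'
python3 -m inch '[[-0.9,-0.8,0,0,0,0,1],[-0.9,-0.8,0,0,0,0,1],[-0.9,-0.8,0,0,0,0,1],[-0.9,-0.8,0,0,0,0,1],[-0.9,-0.8,0,0,0,0,1]]'
python3 -m inch '[[-0.9,-0.8,0,0,0,0,1],[-0.9,-0.8,0,0,0,0,1],[-0.9,-0.8,0,0,0,0,1],[-0.9,-0.8,0,0,0,0,1],[-0.9,-0.8,0,0,0,0,1]]'
python3 -m inch '[[-0.9,-0.8,0,0,0,0,1],[-0.9,-0.8,0,0,0,0,1],[-0.6,-0.5,0,0,0,0,1],[0,0,0,0,0,0,1],[0,0,0,0,0,0,1]]'
python3 - <<'E'
from h import *
need(.6446,-.238,.13,151.5)
c=wcap("w14")
E
```

```text
time_s: 25.8
eef_pos: [0.4676, 0.2461, 0.1315]
eef_rot: [-180.0, -0.0, 159.1]
contact_force: [-0.3, 0.1, -2.4]
grip_width: 0.0644
time_s: 26.42
eef_pos: [0.4817, 0.2082, 0.1316]
eef_rot: [-180.0, 0.0, 151.6]
contact_force: [0.1, -0.4, -1.4]
grip_width: 0.0645
time_s: 27.05
eef_pos: [0.5331, 0.0653, 0.1316]
eef_rot: [-180.0, 0.0, 151.5]
contact_force: [0.4, -0.4, -1.9]
grip_width: 0.064
time_s: 27.68
eef_pos: [0.5839, -0.0763, 0.1315]
eef_rot: [-180.0, -0.0, 151.5]
contact_force: [-0.3, -0.1, -2.4]
grip_width: 0.0643
time_s: 28.3
eef_pos: [0.6111, -0.1486, 0.1314]
eef_rot: [180.0, -0.1, 151.5]
contact_force: [-0.4, -1.0, -1.8]
grip_width: 0.0643
t 28.3 pos [ 0.6111 -0.1486  0.1314] rot [ 1.7999e+02 -5.0000e-02  1.5152e+02] grip 0.0643 F [-0.4 -1.  -1.8]
turn first [/4deg]: [ 0.002 -0.014  0.006]  shift in current axes: [-2.883 -2.504  0.051]  after turn: [-2.884 -2.503  0.054]
```

View pics/w14.png

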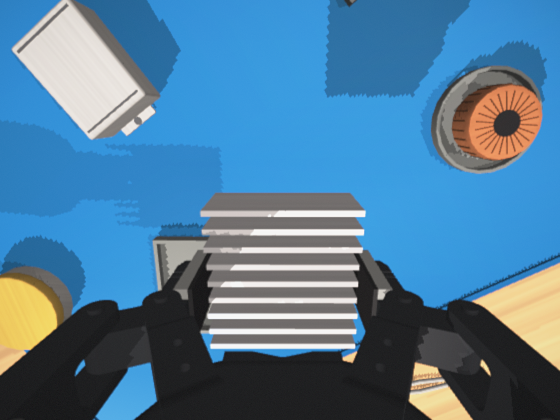

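```bash
python3 -m inch '[[-0.9,-0.8,0,0,0,0,1],[-0.9,-0.8,0,0,0,0,1],[-0.7,-0.6,0,0,0,0,1],[-0.38,-0.3,0.3,0,0,0,1],[0,0,0.6,0,0,0,1]]'
python3 -m inch '[[0,0,0.8,0,0,0,1],[0,0,0.6,0,0,0,1],[0,0,0.3,0,0,0,1],[0,0,0,0,0,0,1],[0,0,0,0,0,0,1]]'
python3 - <<'E'
from h import *
need(.6446,-.238,.0329,151.5)
c=wcap("w15")
E
```

```text
time_s: 28.98
eef_pos: [0.6453, -0.2384, 0.1085]
eef_rot: [180.0, 0.0, 151.5]
contact_force: [-0.7, 0.1, -2.6]
grip_width: 0.0643
time_s: 29.6
eef_pos: [0.6454, -0.2385, 0.0672]
eef_rot: [180.0, 0.1, 151.5]
contact_force: [-0.0, 0.2, -2.3]
grip_width: 0.0643
t 29.6 pos [ 0.6454 -0.2385  0.0672] rot [1.800e+02 6.000e-02 1.515e+02] grip 0.0643 F [-0.   0.2 -2.3]
turn first [/4deg]: [0.001 0.015 0.001]  shift in current axes: [0.041 0.003 1.374]  after turn: [0.04  0.003 1.374]
```

View pics/w15.png

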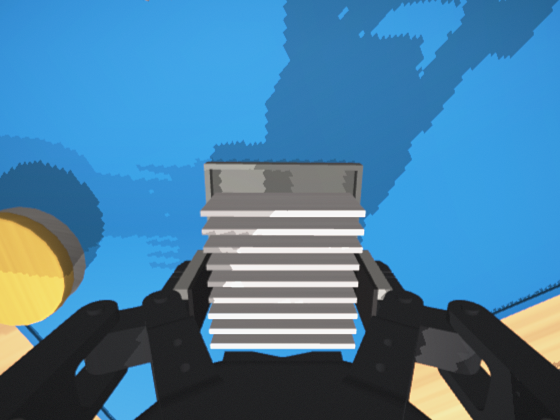

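Run:
```python
from h import *
c=load("w15.npz")
cv2.imwrite("pics/w15c.png",cv2.resize(c["color"][155:225,190:375],None,fx=4.3,fy=4.3,interpolation=cv2.INTER_CUBIC))
```

```text
(no output)
```

View pics/w15c.png

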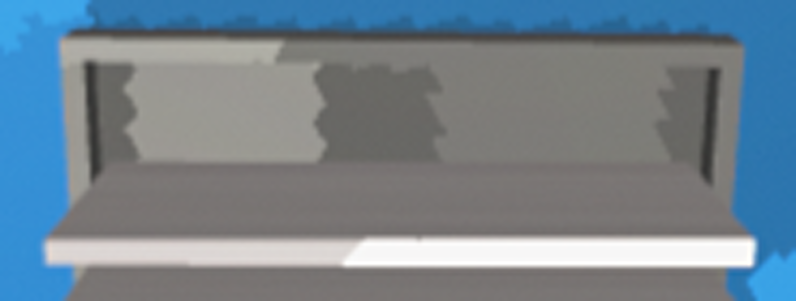

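Run:
```python
from h import *
c=load("w15.npz"); p,R,s=pose()
def q(x,y,z): return (R.T@(world(c,(x+.5)/4.3-.5+190,(y+.5)/4.3-.5+155,z)-p)*1000).round(1)
a,b=q(62,40,.01),q(743,46,.01); print(a,b,"tray centre along y",(a+b)/2, "width",np.linalg.norm(a-b),"ang",np.degrees(np.arctan2(a[0]-b[0],b[1]-a[1])), "cx",(a+b)[0]/2-45)
a,b=q(45,238,.0675),q(755,238,.0675); print(a,b,(a+b)[0]/2-33,(a+b)[1]/2)
```

```text
[ 42.5 -44.1  57.3] [41.9 45.5 57.3] tray centre along y [42.2  0.7 57.3] width 89.60200890605076 ang 0.383671360138641 cx -2.799999999999997
[ 33.1 -32.6  -0.2] [33.2 33.3 -0.2] 0.15000000000000568 0.34999999999999787
```

Run:
```python
from h import *
c=load("w14.npz"); p=np.array([.6111,-.1486,.1314]);R=Ro.from_euler("xyz",[180,0,151.52],degrees=True).as_matrix()
for px in [(153,238.5),(153,240)]:
    a=R.T@(world(c,*px,.01)-p); print((R@(a+[-.045,.045,0])+p))
p,R,s=pose(); print("w15 est",R@np.array([-.0028,.0007,.057])+p)
c=load("w10.npz"); im=c["color"]
cv2.imwrite("pics/w10c.png",cv2.resize(im[140:235,235:330],None,fx=6,fy=6,interpolation=cv2.INTER_CUBIC))
cv2.imwrite("pics/w10d.png",cv2.resize(im[230:330,10:125],None,fx=6,fy=6,interpolation=cv2.INTER_CUBIC))
```

```text
[ 0.64724898 -0.23780672  0.01      ]
[ 0.64834614 -0.23857075  0.01      ]
w15 est [ 0.64837464 -0.23939982  0.01035628]
```

View pics/w10c.png

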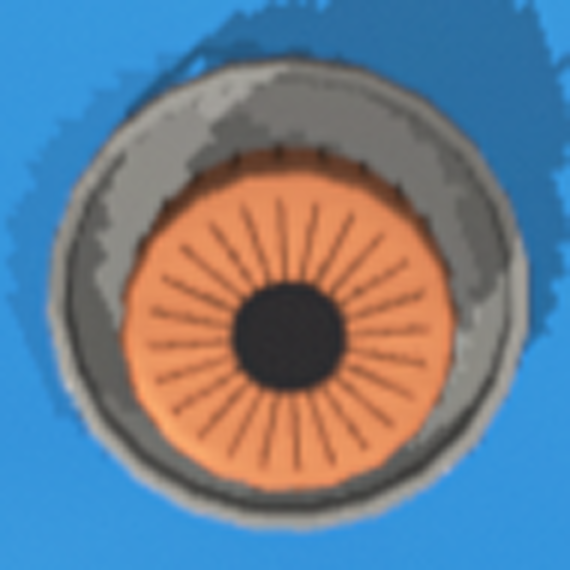

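View pics/w10d.png

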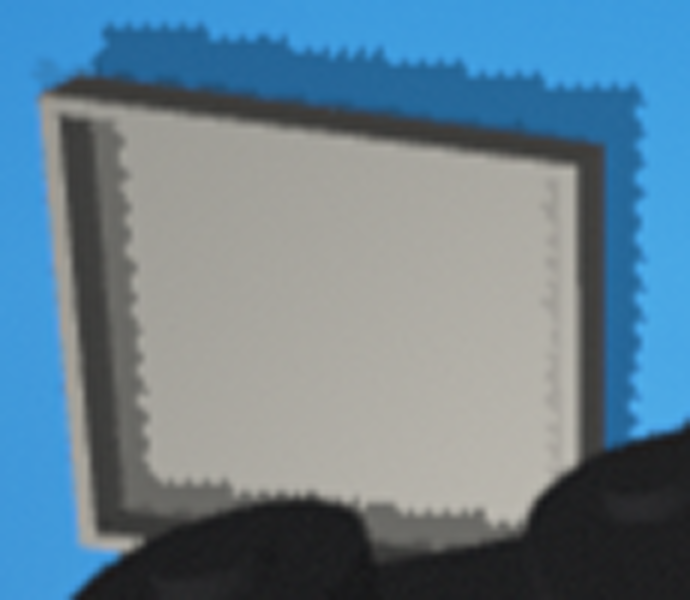

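```bash
python3 - <<'E'
from h import *
c=load("w10.npz")
def q(x,y,z): return world(c,(x+.5)/6-.5+235,(y+.5)/6-.5+140,z)
print("tor",q(290,333,.029),"dish",q(288,297,.01),np.linalg.norm(q(50,297,.01)-q(525,297,.01)),np.linalg.norm(q(288,62,.01)-q(288,530,.01)))
def q(x,y,z): return world(c,(x+.5)/6-.5+10,(y+.5)/6-.5+230,z)
a,b,d=q(38,95,.01),q(582,160,.01),q(80,548,.01); print("tray",(b+d)/2,np.linalg.norm(a-b),np.linalg.norm(a-d))
E
python3 -m inch '[[-0.1,0.015,0.3,0,0,0.1,1],[0,0,0.3,0,0,0,1],[0,0,0.3,0,0,0,1],[0,0,0.2,0,0,0,1],[0,0,0,0,0,0,1]]'
python3 - <<'E'
from h import *
need(.6446,-.238,.0329)
c=wcap("w16")
cv2.imwrite("pics/w16c.png",cv2.resize(c["color"][155:360,150:415],None,fx=2.9,fy=2.9,interpolation=cv2.INTER_CUBIC))
E
```

```text
tor [0.62769285 0.01679543 0.029     ] dish [0.6265838  0.01688903 0.01      ] 0.07629196568319263 0.07724495612979854
tray [ 0.64817914 -0.23897305  0.01      ] 0.09105605691479933 0.09028787137162533
time_s: 30.28
eef_pos: [0.647, -0.2391, 0.0384]
eef_rot: [-180.0, -0.1, 151.1]
contact_force: [0.5, -0.4, -1.6]
grip_width: 0.0645
t 30.27 pos [ 0.647  -0.2391  0.0384] rot [-1.800e+02 -6.000e-02  1.511e+02] grip 0.0645 F [ 0.5 -0.4 -1.6]
turn first [/4deg]: [-0.    -0.014  0.   ]  shift in current axes: [ 0.107 -0.007  0.221]  after turn: [ 0.107 -0.007  0.221]
```

View pics/w16c.png

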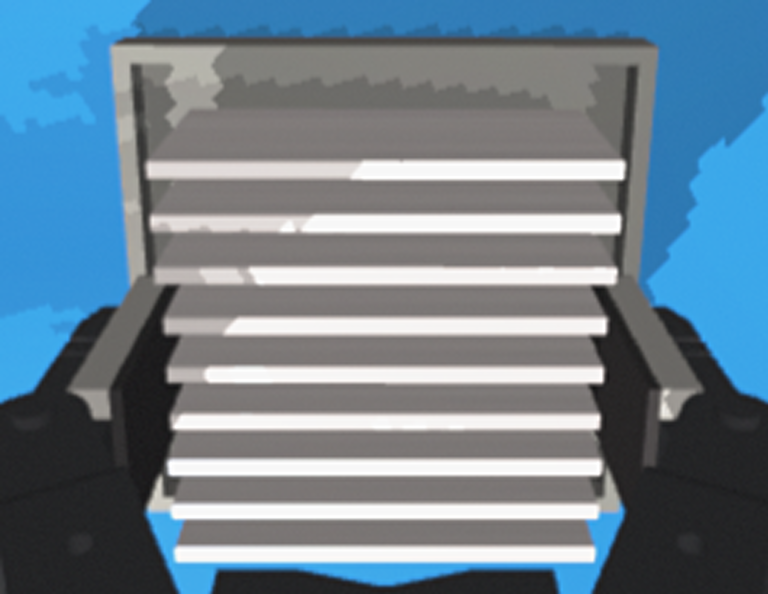

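It sits square in the tray. Final lowering.

```bash
python3 -m inch '[[-0.03,0,0.1,0,0,0,1],[0,0,0.07,0,0,0,1],[0,0,0.04,0,0,0,1],[0,0,0,0,0,0,1],[0,0,0,0,0,0,1]]'; python3 -m inch '[[0,0,0.03,0,0,0,1],[0,0,0,0,0,0,1],[0,0,0,0,0,0,1],[0,0,0,0,0,0,1],[0,0,0,0,0,0,1]]'
```

```text
time_s: 30.95
eef_pos: [0.6481, -0.2397, 0.0339]
eef_rot: [-180.0, 0.0, 151.1]
contact_force: [0.7, -0.3, -1.7]
grip_width: 0.0643
time_s: 31.58
eef_pos: [0.6481, -0.2397, 0.0331]
eef_rot: [180.0, 0.0, 151.1]
contact_force: [-0.2, -0.5, -2.0]
grip_width: 0.0644
```

```bash
python3 -m inch '[[0,0,0.03,0,0,0,1],[0,0,0,0,0,0,1],[0,0,0,0,0,0,1],[0,0,0,0,0,0,1],[0,0,0,0,0,0,1]]'
```

```text
time_s: 32.2
eef_pos: [0.6481, -0.2397, 0.0331]
eef_rot: [180.0, 0.0, 151.1]
contact_force: [-3.0, 0.9, 5.9]
grip_width: 0.0643
```

```bash
python3 -m inch '[[0,0,0,0,0,0,-0.6],[0,0,0,0,0,0,-0.7],[0,0,0,0,0,0,-0.8],[0,0,0,0,0,0,-1],[0,0,0,0,0,0,-1]]'
python3 -m inch '[[0,0,-0.3,0,0,0,-1],[0,0,-0.8,0,0,0,-1],[0,0,-1,0,0,0,-1],[0,0,-1,0,0,0,-1],[0,0,-1,0,0,0,-1]]'
python3 -m inch '[[0,0,-1,0,0,0,-1],[0,0,-1,0,0,0,-1],[0,0,0,0,0,0,-1],[0,0,0,0,0,0,-1],[0,0,0,0,0,0,-1]]'
python3 - <<'E'
from h import *
need(.4623,-.2187,.2,99)
need(.4623,-.2187,.2,-171+90+180)
c=wcap("w17")
E
```

```text
time_s: 32.83
eef_pos: [0.6481, -0.2397, 0.0323]
eef_rot: [-180.0, -0.0, 151.1]
contact_force: [0.3, 0.5, 0.4]
grip_width: 0.0854
time_s: 33.45
eef_pos: [0.6482, -0.2397, 0.1363]
eef_rot: [180.0, 0.0, 151.1]
contact_force: [-0.2, -0.5, -0.1]
grip_width: 0.0855
time_s: 34.08
eef_pos: [0.6475, -0.2394, 0.1837]
eef_rot: [-180.0, -0.1, 151.1]
contact_force: [-0.7, 0.1, -0.4]
grip_width: 0.0856
t 34.08 pos [ 0.6475 -0.2394  0.1837] rot [-1.800e+02 -1.000e-01  1.511e+02] grip 0.0856 F [-0.7  0.1 -0.4]
turn first [/4deg]: [-1.2000e-02 -2.3000e-02  1.3025e+01]  shift in current axes: [ 6.888 -2.855 -0.64 ]  after turn: [ 1.978 -7.188 -0.652]
t 34.08 pos [ 0.6475 -0.2394  0.1837] rot [-1.800e+02 -1.000e-01  1.511e+02] grip 0.0856 F [-0.7  0.1 -0.4]
turn first [/4deg]: [-1.2000e-02 -2.3000e-02  1.3025e+01]  shift in current axes: [ 6.888 -2.855 -0.64 ]  after turn: [ 1.978 -7.188 -0.652]
```

View pics/w17.png

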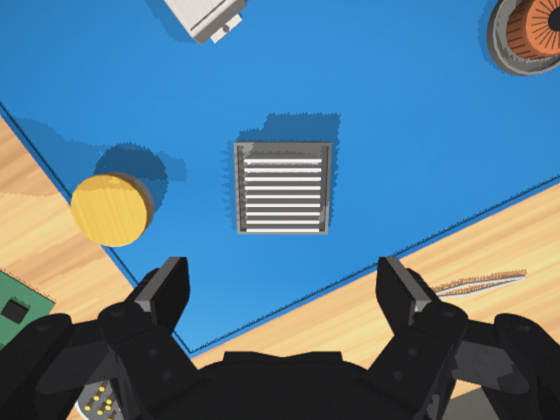

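The heat sink is square in its tray at (283,190). Now the filter: its length lies at about 9°, so I need a jaw yaw of about 189°.

```bash
python3 -m inch '[[0,0,-0.3,0,0,-0.95,-1],[0,0,-0.3,0,0,-0.95,-1],[0,0,0,0,0,-0.95,-1],[0,0,0,0,0,-0.95,-1],[0,0,0,0,0,-0.95,-1]]' 60
python3 -m inch '[[0,0,0,0,0,-0.95,-1],[0,0,0,0,0,-0.95,-1],[0,0,0,0,0,-0.95,-1],[0,0,0,0,0,-0.95,-1],[0,0,0,0,0,-0.95,-1]]'
python3 - <<'E'
from h import *
need(.4623,-.2187,.2,189)
E
```

```text
time_s: 34.75
eef_pos: [0.6478, -0.2395, 0.1991]
eef_rot: [180.0, -0.1, 170.2]
contact_force: [1.2, 0.7, 0.3]
grip_width: 0.085
time_s: 35.38
eef_pos: [0.6478, -0.2396, 0.1991]
eef_rot: [180.0, -0.1, -170.8]
contact_force: [-0.7, -0.5, -0.8]
grip_width: 0.0852
t 35.38 pos [ 0.6478 -0.2396  0.1991] rot [ 1.7996e+02 -5.0000e-02 -1.7078e+02] grip 0.0852 F [-0.7 -0.5 -0.8]
turn first [/4deg]: [ 0.009 -0.013  0.056]  shift in current axes: [ 7.19   2.013 -0.03 ]  after turn: [ 7.197  1.985 -0.038]
```

```bash
python3 -m inch '[[0.9,0.25,0,0,0,0,-1],[0.9,0.25,0,0,0,0,-1],[0.9,0.25,0,0,0,0,-1],[0.9,0.25,0,0,0,0,-1],[0.9,0.25,0,0,0,0,-1]]'
python3 -m inch '[[0.9,0.25,0,0,0,0,-1],[0.9,0.25,0,0,0,0,-1],[0.9,0.25,0,0,0,0,-1],[0,0,0,0,0,0,-1],[0,0,0,0,0,0,-1]]'
python3 - <<'E'
from h import *
need(.4623,-.2187,.2,189)
c=wcap("w18"); cv2.imwrite("pics/w18c.png",cv2.resize(c["color"][110:260,180:380],None,fx=4,fy=4,interpolation=cv2.INTER_CUBIC))
E
```

```text
time_s: 36.0
eef_pos: [0.531, -0.2263, 0.1992]
eef_rot: [180.0, -0.0, -170.9]
contact_force: [0.2, -0.2, -0.4]
grip_width: 0.0855
time_s: 36.62
eef_pos: [0.463, -0.219, 0.1998]
eef_rot: [-180.0, 0.0, -170.9]
contact_force: [0.2, 0.3, 0.1]
grip_width: 0.0852
t 36.62 pos [ 0.463  -0.219   0.1998] rot [-1.7999e+02  2.0000e-02 -1.7091e+02] grip 0.0852 F [0.2 0.3 0.1]
turn first [/4deg]: [-0.003  0.006  0.023]  shift in current axes: [ 0.024  0.015 -0.009]  after turn: [ 0.024  0.015 -0.009]
```

View pics/w18c.png

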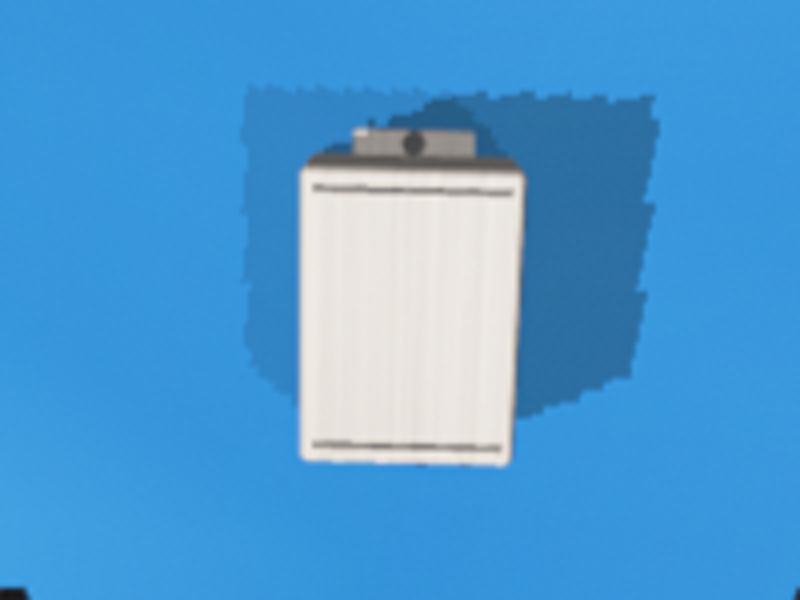

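View pics/w18.png

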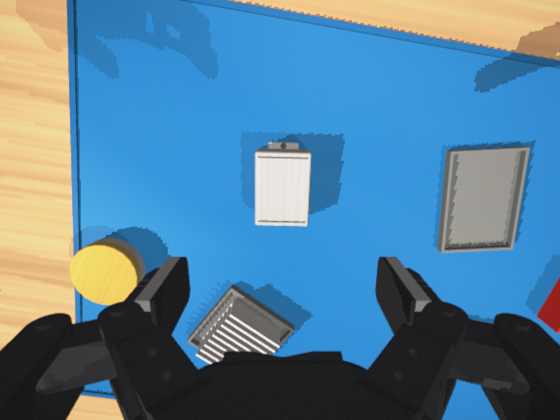

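Run:
```python
from h import *
c=load("w18.npz")
def q(x,y,z): return world(c,(x+.5)/4-.5+180,(y+.5)/4-.5+110,z)
k=np.array([q(*a,.03) for a in [(299,165),(525,172),(512,466),(300,461)]])
m=k.mean(0);print(m)
for i in range(4):
    d=k[(i+1)%4]-k[i]; print(np.linalg.norm(d)*1000,np.degrees(np.arctan2(d[1],d[0])))
need(m[0],m[1],.032,188)
cv2.imwrite("pics/w18d.png",cv2.resize(c["color"][140:260,430:540],None,fx=5,fy=5,interpolation=cv2.INTER_CUBIC))
```

```text
[ 0.46289792 -0.21947085  0.03      ]
51.57803206927452 97.43036431326749
71.34950994949168 8.08880817111867
51.71653868173729 -82.24473709107538
71.64130693876294 -172.02398680476375
t 36.67 pos [ 0.4631 -0.219   0.1997] rot [-1.7999e+02  2.0000e-02 -1.7089e+02] grip 0.0853 F [ 0.1  0.4 -0.7]
turn first [/4deg]: [-0.003  0.005  0.276]  shift in current axes: [ 0.014 -0.017  6.709]  after turn: [ 0.011 -0.019  6.709]
```

View pics/w18d.png

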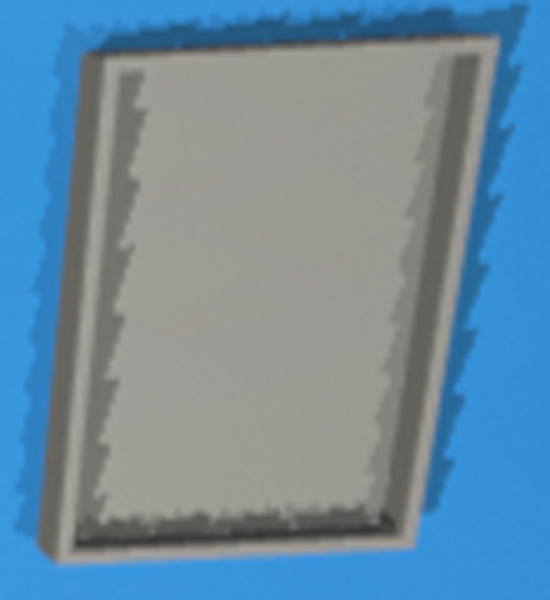

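```bash
python3 - <<'E'
from h import *
c=load("w18.npz")
def q(x,y,z): return world(c,(x+.5)/5-.5+430,(y+.5)/5-.5+140,z)
k=np.array([q(*a,.01) for a in [(103,57),(499,38),(415,549),(60,563)]])
print("tray",k.mean(0))
for i in range(4):
    d=k[(i+1)%4]-k[i]; print(np.linalg.norm(d)*1000,np.degrees(np.arctan2(d[1],d[0])))
E
python3 -m inch '[[0.01,-0.02,1,0,0,0.28,-1],[0,0,1,0,0,0,-1],[0,0,1,0,0,0,-1],[0,0,1,0,0,0,-1],[0,0,1,0,0,0,-1]]' 60
python3 -m inch '[[0,0,0.8,0,0,0,-1],[0,0,0.6,0,0,0,-1],[0,0,0.3,0,0,0,-1],[0,0,0,0,0,0,-1],[0,0,0,0,0,0,-0.6]]'
python3 -m inch '[[0,0,0,0,0,0,-0.3],[0,0,0,0,0,0,-0.2],[0,0,0,0,0,0,-0.1],[0,0,0,0,0,0,0],[0,0,0,0,0,0,0]]'
python3 - <<'E'
from h import *
need(.4629,-.2195,.032,187.9)
wcap("w19")
E
```

```text
tray [ 0.44778744 -0.01390211  0.01      ]
76.49560541247608 101.93965865186227
108.02875774115017 12.162409840150495
75.3547306643846 -78.3356778353873
107.67714959188476 -167.2293036429904
time_s: 37.3
eef_pos: [0.463, -0.2194, 0.0738]
eef_rot: [-180.0, 0.0, -172.0]
contact_force: [-0.0, -0.4, -0.5]
grip_width: 0.0855
time_s: 37.92
eef_pos: [0.4627, -0.2196, 0.0329]
eef_rot: [-180.0, 0.0, -172.0]
contact_force: [-0.4, -0.2, -0.6]
grip_width: 0.0699
time_s: 38.55
eef_pos: [0.4626, -0.2195, 0.0332]
eef_rot: [-180.0, 0.1, -172.0]
contact_force: [-1.9, 1.4, 9.5]
grip_width: 0.0508
t 38.55 pos [ 0.4626 -0.2195  0.0332] rot [-1.7996e+02  5.0000e-02 -1.7203e+02] grip 0.0508 F [-1.9  1.4  9.5]
turn first [/4deg]: [-0.011  0.013  0.019]  shift in current axes: [-0.012  0.     0.049]  after turn: [-0.012  0.     0.049]
```

View pics/w19.png

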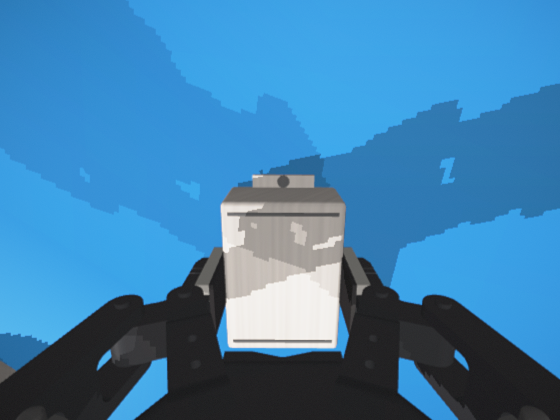

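```bash
python3 -m inch '[[0,0,0,0,0,0,1],[0,0,0,0,0,0,1],[0,0,0,0,0,0,1],[0,0,-0.1,0,0,0,1],[0,0,-0.2,0,0,0,1]]' 90
python3 -m inch '[[0,0,-0.4,0,0,0,1],[0,0,-0.8,0,0,0,1],[0,0,-0.8,0,0,0,1],[0,0,-0.4,0,0,-0.5,1],[0,0,0,0,0,-0.55,1]]'
python3 - <<'E'
from h import *
need(.4478,-.0139,.1,192.1)
E
```

```text
time_s: 39.22
eef_pos: [0.462, -0.2191, 0.0398]
eef_rot: [180.0, -0.0, -172.0]
contact_force: [-1.0, 0.5, -1.6]
grip_width: 0.0501
time_s: 39.85
eef_pos: [0.4627, -0.2196, 0.1008]
eef_rot: [-179.9, 0.1, -167.7]
contact_force: [0.2, 0.6, -2.4]
grip_width: 0.0497
t 39.85 pos [ 0.4627 -0.2196  0.1008] rot [-1.7993e+02  6.0000e-02 -1.6766e+02] grip 0.0497 F [ 0.2  0.6 -2.4]
turn first [/4deg]: [-0.017  0.016  0.059]  shift in current axes: [-1.174  8.167  0.023]  after turn: [-1.141  8.171  0.031]
```

```bash
python3 -m inch '[[-0.06,0.4,0,0,0,0.05,1],[-0.12,0.9,0,0,0,0,1],[-0.12,0.9,0,0,0,0,1],[-0.12,0.9,0,0,0,0,1],[-0.12,0.9,0,0,0,0,1]]'
python3 -m inch '[[-0.12,0.9,0,0,0,0,1],[-0.12,0.9,0,0,0,0,1],[-0.12,0.9,0,0,0,0,1],[-0.12,0.9,0,0,0,0,1],[-0.12,0.57,0,0,0,0,1]]'
python3 -m inch '[[0,0,0,0,0,0,1],[0,0,0.6,0,0,0,1],[0,0,0.6,0,0,0,1],[0,0,0.2,0,0,0,1],[0,0,0,0,0,0,1]]'
python3 - <<'E'
from h import *
need(.4478,-.0139,.0362,192.1)
c=wcap("w20");cv2.imwrite("pics/w20c.png",cv2.resize(c["color"][140:360,150:415],None,fx=2.7,fy=2.7,interpolation=cv2.INTER_CUBIC))
E
```

```text
time_s: 40.48
eef_pos: [0.4538, -0.1163, 0.0996]
eef_rot: [179.9, -0.0, -168.0]
contact_force: [-0.1, 0.5, -0.9]
grip_width: 0.0501
time_s: 41.1
eef_pos: [0.4466, -0.0116, 0.0996]
eef_rot: [180.0, -0.0, -167.9]
contact_force: [0.3, 0.2, -2.6]
grip_width: 0.0494
time_s: 41.72
eef_pos: [0.4476, -0.0138, 0.0647]
eef_rot: [180.0, -0.0, -168.0]
contact_force: [-1.5, 1.3, -0.5]
grip_width: 0.0503
t 41.73 pos [ 0.4476 -0.0138  0.0647] rot [ 1.7999e+02 -3.0000e-02 -1.6804e+02] grip 0.0503 F [-1.5  1.3 -0.5]
turn first [/4deg]: [ 0.002 -0.008 -0.036]  shift in current axes: [-0.009 -0.005  1.14 ]  after turn: [-0.009 -0.005  1.14 ]
```

View pics/w20c.png

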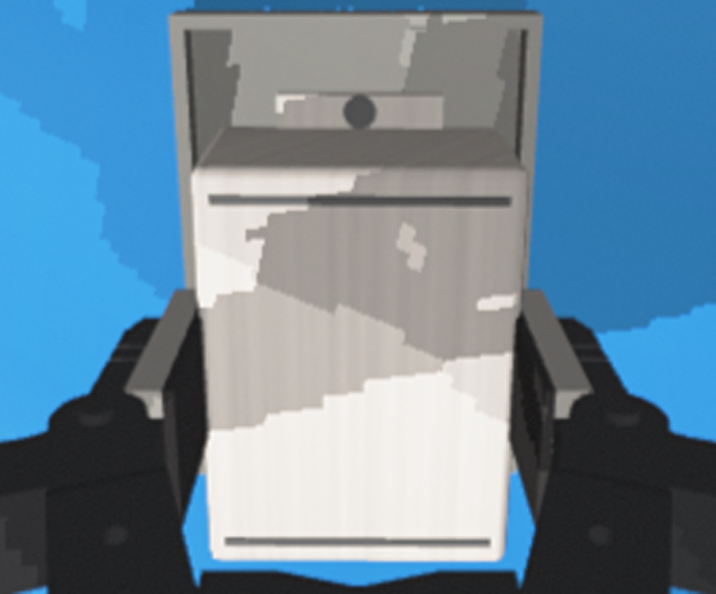

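Run:
```python
from h import *
c=load("w20.npz"); p,R,s=pose()
def q(x,y,z): return (R.T@(world(c,(x+.5)/2.7-.5+150,(y+.5)/2.7-.5+140,z)-p)*1000).round(1)
a,b=q(169,17,.01),q(542,15,.01); print(a,b,"centre",(a+b)[:2]/2-[54,0])
a,b=q(193,170,.0615),q(525,170,.0615); e=q(360,93,.0345); print(a,b,"centre",(a+b)[:2]/2-[36,0],"ear",e[0]-42)
```

```text
[ 53.  -38.5  55. ] [53.6 37.3 55. ] centre [-0.7 -0.6]
[ 35.4 -25.    3.5] [35.5 25.1  3.5] centre [-0.55  0.05] ear 0.10000000000000142
```

```bash
python3 -m inch '[[0,-0.02,0.3,0,0,-0.06,1],[0,0,0.4,0,0,0,1],[0,0,0.25,0,0,0,1],[0,0,0.13,0,0,0,1],[0,0,0,0,0,0,1]]'; python3 -m inch '[[0,0,0.04,0,0,0,1],[0,0,0,0,0,0,1],[0,0,0,0,0,0,1],[0,0,0,0,0,0,1],[0,0,0,0,0,0,1]]'
```

```text
time_s: 42.4
eef_pos: [0.4476, -0.014, 0.0376]
eef_rot: [180.0, -0.0, -167.8]
contact_force: [-0.1, 0.8, -0.8]
grip_width: 0.0501
time_s: 43.02
eef_pos: [0.4478, -0.0141, 0.0368]
eef_rot: [-180.0, 0.0, -167.8]
contact_force: [0.0, -0.4, -1.6]
grip_width: 0.0499
```

```bash
python3 -m inch '[[0,0,0.03,0,0,0,1],[0,0,0,0,0,0,1],[0,0,0.02,0,0,0,1],[0,0,0,0,0,0,1],[0,0,0,0,0,0,1]]'
```

```text
time_s: 43.65
eef_pos: [0.4479, -0.0141, 0.0364]
eef_rot: [-180.0, 0.0, -167.8]
contact_force: [-4.0, 0.6, 16.7]
grip_width: 0.05
```

Contact (16.7 N). Releasing and rising.

```bash
python3 -m inch '[[0,0,0,0,0,0,-0.25],[0,0,0,0,0,0,-0.4],[0,0,0,0,0,0,-0.5],[0,0,0,0,0,0,-0.7],[0,0,0,0,0,0,-0.8]]'
python3 -m inch '[[0,0,-0.3,0,0,0,-1],[0,0,-0.8,0,0,0,-1],[0,0,-1,0,0,0,-1],[0,0,-1,0,0,0,-1],[0,0,-1,0,0,0,-1]]'
python3 -m inch '[[0,0,-1,0,0,0,-1],[0,0,-1,0,0,0,-1],[0,0,-1,0,0,0,-1],[0,0,-1,0,0,0,-1],[0,0,0,0,0,0,-1]]'
python3 - <<'E'
from h import *
from cell import capture
need(.4478,-.0139,.2)
c=wcap("w21")
c=capture("top"); np.savez("top1.npz",**c); cv2.imwrite("pics/top1.png",cv2.resize(c["color"][85:265,130:440],None,fx=2.5,fy=2.5,interpolation=cv2.INTER_CUBIC))
c=capture("scene"); cv2.imwrite("pics/scene1.png",cv2.resize(c["color"][180:360,40:530],None,fx=1.6,fy=1.6,interpolation=cv2.INTER_CUBIC))
E
```

```text
time_s: 44.28
eef_pos: [0.4478, -0.0141, 0.0355]
eef_rot: [180.0, -0.0, -167.8]
contact_force: [-0.0, -0.3, 0.3]
grip_width: 0.0767
time_s: 44.9
eef_pos: [0.4477, -0.0141, 0.1394]
eef_rot: [-180.0, 0.0, -167.8]
contact_force: [0.2, -0.4, 0.9]
grip_width: 0.0855
time_s: 45.52
eef_pos: [0.4487, -0.0143, 0.2399]
eef_rot: [-179.9, 0.2, -167.8]
contact_force: [-0.2, 1.0, 0.2]
grip_width: 0.0851
t 45.52 pos [ 0.4487 -0.0143  0.2399] rot [-179.92    0.18 -167.78] grip 0.0851 F [-0.2  1.   0.2]
turn first [/4deg]: [-0.021  0.046 -0.   ]  shift in current axes: [0.039 0.024 1.597]  after turn: [0.034 0.022 1.597]
```

View pics/w21.png

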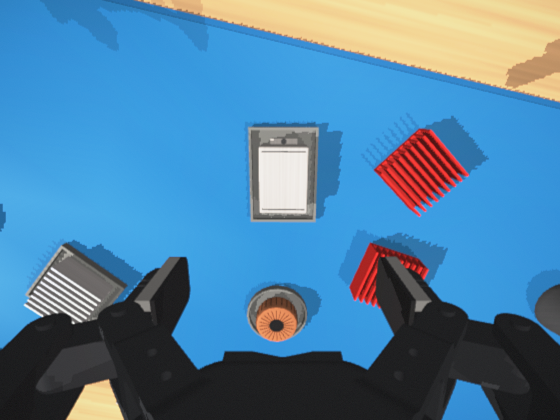

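View pics/top1.png

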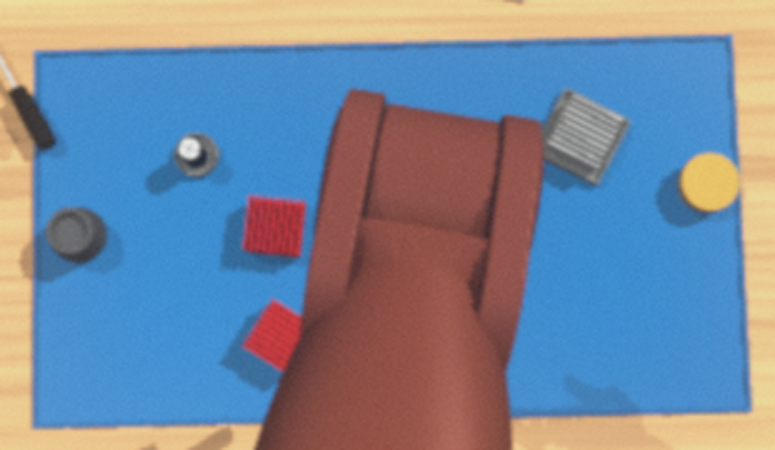

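View pics/scene1.png

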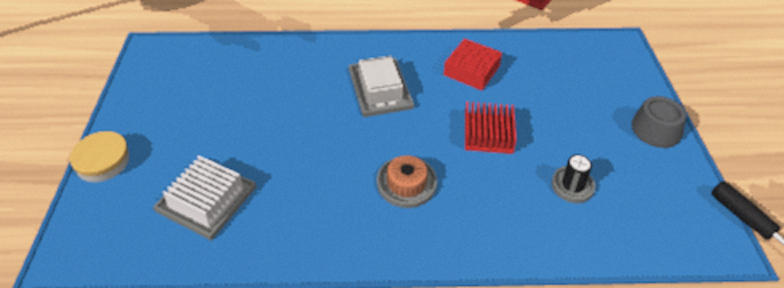

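All four parts sit upright in their trays. Before handing in, I'll check the centring numerically on enlarged crops.

Run:
```python
from h import *
a=load("w17.npz")["color"][130:245,225:340]; b=load("w21.npz")["color"][115:230,225:340]
cv2.imwrite("pics/fin1.png",np.hstack([cv2.resize(x,None,fx=3.4,fy=3.4,interpolation=cv2.INTER_CUBIC) for x in (a,b)]))
a=load("w5.npz")["color"][160:240,240:325];cv2.imwrite("pics/fin2.png",cv2.resize(a,None,fx=6,fy=6,interpolation=cv2.INTER_CUBIC))
t0=load("top0.npz")["color"].astype(int);t1=load("top1.npz")["color"].astype(int)
for n,u,v in (("tin",413,158),("cleaner",161,179)):
    s=np.s_[v-18:v+18,u-16:u+16]; print(n,np.abs(t0[s]-t1[s]).mean(), cv2.phaseCorrelate(t0[s].mean(2).astype(np.float32),t1[s].mean(2).astype(np.float32)))
```

```text
tin 15.989872685185185 ((-0.0240780666972924, 0.00790648416382922), 0.9927296456363466)
cleaner 13.442997685185185 ((-0.17522379796744758, -0.08462798794218784), 1.0304908773137464)
```

View pics/fin1.png

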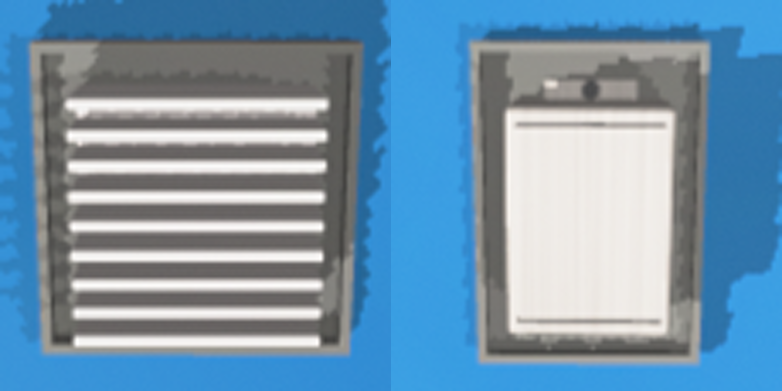

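View pics/fin2.png

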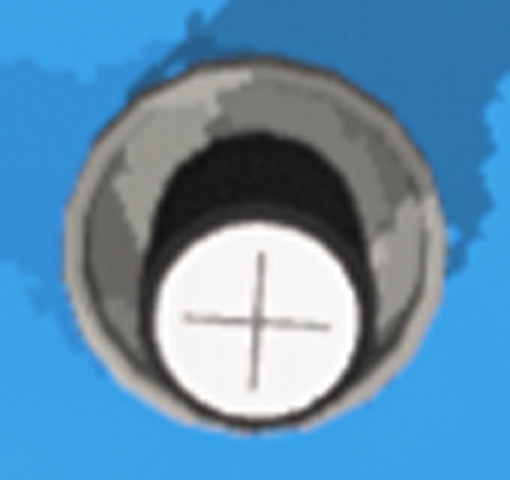

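Run:
```python
from h import *
c=load("w5.npz")
q=lambda x,y,z:world(c,(x+.5)/6-.5+240,(y+.5)/6-.5+160,z)
print("cap-dish",((q(257,321,.045)-q(255,250,.01))*1000).round(1))
def cc(n,off,oy,pts,z):
    c=load(n); return np.mean([world(c,(x-off+.5)/3.4-.5+225,(y+.5)/3.4-.5+oy,z) for x,y in pts],0)
print("hs",((cc("w17.npz",0,130,[(66,98),(329,98),(321,347),(74,347)],.033)-cc("w17.npz",0,130,[(30,44),(363,44),(350,353),(44,353)],.01))*1000).round(1))
print("filt",((cc("w21.npz",391,115,[(504,108),(675,110),(667,333),(509,333)],.033)-cc("w21.npz",391,115,[(470,44),(710,44),(697,362),(480,362)],.01))*1000).round(1))
```

```text
cap-dish [-0.8  0.6 35. ]
hs [ 0.4  0.  23. ]
filt [ 0.  -0.2 23. ]
```

Every part is within about 1 mm of centre, and the gripper is clear of everything.

```bash
python3 -c "
from cell import close_job
print(close_job())"
```

```text
the job is handed in; nothing more can be done
None
```

I took the pile apart from the top and put all four parts in their trays, in this order: capacitor, ring transformer, heat sink, then the mains filter from where it stood alone on the mat. I handed in at about 46 s of the 128 s, with the gripper empty and raised clear.

- **Placement:** in the last pictures every part stands upright and flat in its own tray. Each is within about 1 mm of the centre: capacitor 1.0, transformer 1.1, heat sink 0.4, filter 0.2. The heat sink is square in its tray and the filter lies lengthwise in its own.
- **Gentleness:** the set-down readings showed no more than 17 N, and nothing dropped or tipped.
- **Bystanders:** I never reached for the flux tin, the tip cleaner or the red look-alikes. Comparing the overhead pictures before and after, the tin and cleaner shifted less than 0.2 px (about half a millimetre), which is within picture noise. I did not measure the red look-alikes. The overhead view was partly blocked by the arm at the end.
- **Disagreement:** the overhead camera put the trays 2–4 mm off from where the wrist camera did. I used the wrist camera, because its measurements agreed with each other from different heights.

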